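# Catch the ordered parts from the chute and set them on the scale

### The arm

A 7-joint arm with a two-finger parallel gripper is mounted at the origin on the work surface. World frame = base frame: x ahead of the robot, y to its left, z up, the work surface at z = 0. Lengths are in m, angles in rad, forces in N, time in s.
With the tool pointing down it reaches from about 0.425 to 0.925 m from the base axis. Payload 6.8 kg.
Tool frame: the origin (TCP) lies midway between the tips of the shut fingers; the grasp point (between the pads) lies 19 mm behind it (r.grip_depth is the distance from the TCP to the grasp point, in m); z points along the fingers, y is the line along which they close (so a half turn about z gives the same grasp; the last joint's range is limited). The gripper opens to 85 mm and grips with 20 to 120 N. Pads are 22 mm wide; open, the fingers measure 114 mm over their backs; the gripper's body (76 mm by 85 mm) begins 54 mm behind the grasp point. The pads swing forward as they close: fully open they stand 13 mm farther back than shut.
Start: joints at [1.177, 0.477, 0.022, 1.555, -0.011, 1.109, -0.083], TCP at [0.19, -0.648, 0.231] pointing down, gripper open.
Joint ranges: [-2.96, 2.96], [-0.34, 2.1], [-1.41, 1.46], [0.24, 2.44], [-1.37, 4.51], [0.17, 1.92], [-2.96, 2.96]. Speed limits (rad/s): [2.39, 2.39, 3.14, 3.14, 3.14, 3.14, 3.14].

### API

Orientations are given as a rotation vector (axis times angle).
In Python, from bench import telemetry, grab_frame, calibration, order, silhouettes, r gives the robot as it stands.
- The arm moves only by the tool apply_moves, never from a script. Its argument "moves" is a list of rows, each a list of 7 numbers: the turn, a rotation vector about the tool's x, y, z scaled (see below), then the shift along the tool's x, y, z scaled (see below), then the opening, from -1 (shut) to 1 (fully open). A call has exactly 8 rows; each row shifts and turns the commanded pose from where the row before left it, along the tool's axes as they then stand; what a row does not reach is not made up. The controller multiplies each number of a shift by 1000 mm and each number of a turn by 6 degrees. A row lasts 1/12 s, in which the tool goes at most 41.7 mm and 7.16 degrees, less where a joint would pass 70% of its speed; a pose out of reach is approached as far as the arm can. A call with a number of a shift or a turn outside -1 to 1 is refused whole. A call with a gripper value outside its range is refused whole. The fingers move at their own pace and stop on an object; "grip_force" is the grip in N (left out, the last holds). Time passes only in rows, so rows that do not move let the fingers close, or fill a call up. It gives the time, the measured TCP pose, the force, the opening and the grip force at its end, in the units of the state.
- telemetry.get_obs(): the state, without advancing time (a new reading comes with each control period).
- grab_frame(name): name is "side" or "top"; returns the picture (420x560x3 uint8, blue, green, red); there is no depth.
- calibration(name): a dict with "fx", "fy", "cx", "cy" (pixels), "world_from_camera" (4x4, takes a point from camera to world coordinates). Camera axes: x right, y down, z forward; pixel columns grow to the right and rows downward; lengths in m; the calibration is good to about 2 mm. A picture is of the moment at which its call begins. calibration takes no time and is no camera call.
- order.hand_in(): hands the job in; it is judged then, once.
Trained networks look in the newest picture that a camera, given by its name, has taken for a name from the list of things; names that differ only in an ending like _2 or _b are one class to them, and where a whole thing is asked for, a point or a joint stands for the part that bears it (a point fixed in the world has none). Each returns a list of dicts, best first, with "p" (0 to 1); they miss things now and then, are a little off and sometimes report something else, mostly with a low value. They report only what shows in the picture. A call takes as long as a camera call.
- silhouettes(thing, camera): "mask" (420x560 bool, what is visible of it) and "extent" ([centre column, centre row, width, height] in pixels, round what is visible of it).
The state is a dict: "clock": time; "joints": joint angles; "qvel": joint speeds; "tau": joint torques, N m; "tcp_pos": TCP position; "orientation": TCP orientation; "contact_force": force on the tool from outside, world axes, zero at the start; "moment": the same for the moment, N m; "grip_width": finger opening in m; "gripper_force": force on a finger pad.
Only numpy, scipy, OpenCV 4.12 (cv2) and the standard library are available. Lean on these libraries where they do the work, as an engineer would, in place of code of your own. Each camera call takes 0.05 s, during which the arm holds its last target. There are 200 camera calls.

### The job

The part lying in the square wooden order tray shows which kind is wanted. Draw the scoop out of its bay by its pan, set it down on the open bench and let go, then take it again by the handle; hold it under the chute with that kind and raise the front edge of the pan against the chute's push-up bar until all three parts have slid into the pan, then set the filled scoop level in the middle of the scale's plate and let go. Leave the other chute, the two samples and the other things on the bench alone.

Things in the scene. Friction and masses are not known exactly. Their poses are not given: they have to be found in the camera images.
- scoop: Grey hand scoop, 180 g: open rectangular pan 110 (x) by 100 (y) by 45 high, walls and floor 8 thick; bar handle 20 wide, z 21 to 45, running from the rear wall along -x to x = -175. Front wall: x = 47 to 55. Origin: centre of the pan's underside. At the start it stands on the bench, its whole handle and the last 1 cm of the pan under the roof of the bay.
- scoop_grip (a point): Grip point in the middle of the scoop's handle, at (-125, 0, 33) from the scoop's origin
- bay: Fixed plywood storage bay for the scoop at the left of the bench, 150 deep (x), 136 wide (y), open at its -x side, side walls and rear wall, roof from 75 to 87 high, a carton on the roof up to 172. Origin: centre of its foot.
- chute_round: One of two fixed side-by-side steel chutes, the one holding the three round parts. Origin: on the bench straight under the middle of its outlet lip. The lip is 180 high; the chute rises from it at 30 degrees towards +x, 240 long, 56 wide, side walls 30 high; 75 wide foot and two posts below it from x = 50 to 220.
- gate_round (a joint): Lift gate at the lip of chute_round (m): 0 shut, slides straight up to 0.046, falls shut by its 70 g. Parts pass freely from 0.038. Its push-up bar hangs below and behind the lip: centre of the bar's underside at (17, 0, 115) from the chute's origin when shut; bar 24 deep (x), 84 wide (y). The pan's front wall raised against it lifts the gate; parts land 5 to 80 on the -x side of the lip.
- round0_center (a point): Centre of a round part in chute_round (disc 36 diameter, 22 thick, black, 35 g); number 0 lies nearest the gate
- round1_center (a point): Centre of a round part in chute_round (disc 36 diameter, 22 thick, black, 35 g); number 0 lies nearest the gate
- round2_center (a point): Centre of a round part in chute_round (disc 36 diameter, 22 thick, black, 35 g); number 0 lies nearest the gate
- chute_square: One of two fixed side-by-side steel chutes, the one holding the three square parts. Origin: on the bench straight under the middle of its outlet lip. The lip is 180 high; the chute rises from it at 30 degrees towards +x, 240 long, 56 wide, side walls 30 high; 75 wide foot and two posts below it from x = 50 to 220.
- gate_square (a joint): Lift gate at the lip of chute_square (m): 0 shut, slides straight up to 0.046, falls shut by its 70 g. Parts pass freely from 0.038. Its push-up bar hangs below and behind the lip: centre of the bar's underside at (17, 0, 115) from the chute's origin when shut; bar 24 deep (x), 84 wide (y). The pan's front wall raised against it lifts the gate; parts land 5 to 80 on the -x side of the lip.
- square0_center (a point): Centre of a square part in chute_square (block 34 x 34 x 22, black, 35 g); number 0 lies nearest the gate
- square1_center (a point): Centre of a square part in chute_square (block 34 x 34 x 22, black, 35 g); number 0 lies nearest the gate
- square2_center (a point): Centre of a square part in chute_square (block 34 x 34 x 22, black, 35 g); number 0 lies nearest the gate
- sample_round: A spare round part (disc 36 diameter, 22 thick, black). Lies either in the order tray or in the reject dish. Origin: centre of its underside.
- sample_square: A spare square part (block 34 x 34 x 22, black). Lies either in the order tray or in the reject dish. Origin: centre of its underside.
- order_spot (a point): Middle of the floor of the order tray, a square wooden tray 80 x 80 x 20 at the far right of the bench; the part lying in it shows which kind is ordered
- reject_dish: Fixed round black dish, 100 diameter, 20 high, at the far left; the part lying in it is not wanted. Origin: centre of its foot
- scale: Fixed bench scale at the right: square steel plate 160 (x) by 150 (y), its top 40 above the bench; a 30 high grey housing sticks out 50 past the plate at -y. Origin: on the bench under the plate's centre
- housing_a: Bystander: black round cast housing lying flat, 84 diameter, 28 high; it or the tape roll stands in the open middle of the bench. Origin: centre of its underside
- housing_b: Bystander: another black housing, 84 diameter, 28 high, at the far left. Origin: centre of its underside
- tape_roll: Bystander: roll of brown tape lying flat, 90 outside and 72 inside diameter, 45 high; it or housing_a stands in the open middle of the bench. Origin: centre of its underside
- spray_can: Bystander: upright spray can, 52 diameter, 150 high, left of the chutes. Origin: centre of its underside
- screwdriver: Bystander: screwdriver lying near the robot on the left, about 200 long along its x. Origin: underside

How it is judged:
On the way, in this order (a step that is already met when the one before it is completed fails the run):
1. the scoop is out of the bay, standing on the open bench, let go (horizontal distance between scoop_grip and bay above 0.135 m and height (world z) of scoop below 0.01 m and angle between scoop's own z axis and vertical below 0.08 rad and contact force between the fingers and scoop below 0.1 N and linear speed of scoop below 0.02 m/s), for 0.2 s.
2. the scoop is held by its handle, clear of the bench (height (world z) of scoop above 0.03 m and distance between the grasp point and scoop_grip below 0.06 m and contact force between the fingers and scoop above 1 N), for 0.2 s.
3. the three ordered parts are in the pan while it is held in the air by the handle (height (world z) of scoop above 0.055 m and distance between the grasp point and scoop_grip below 0.06 m and contact force between the fingers and scoop above 1 N and ((horizontal distance between sample_round and order_spot below 0.06 m and x of round0_center in the frame of scoop between -0.05 and 0.05 m and y of round0_center in the frame of scoop between -0.045 and 0.045 m and z of round0_center in the frame of scoop between 0.008 and 0.06 m and x of round1_center in the frame of scoop between -0.05 and 0.05 m and y of round1_center in the frame of scoop between -0.045 and 0.045 m and z of round1_center in the frame of scoop between 0.008 and 0.06 m and x of round2_center in the frame of scoop between -0.05 and 0.05 m and y of round2_center in the frame of scoop between -0.045 and 0.045 m and z of round2_center in the frame of scoop between 0.008 and 0.06 m) or (horizontal distance between sample_square and order_spot below 0.06 m and x of square0_center in the frame of scoop between -0.05 and 0.05 m and y of square0_center in the frame of scoop between -0.045 and 0.045 m and z of square0_center in the frame of scoop between 0.008 and 0.06 m and x of square1_center in the frame of scoop between -0.05 and 0.05 m and y of square1_center in the frame of scoop between -0.045 and 0.045 m and z of square1_center in the frame of scoop between 0.008 and 0.06 m and x of square2_center in the frame of scoop between -0.05 and 0.05 m and y of square2_center in the frame of scoop between -0.045 and 0.045 m and z of square2_center in the frame of scoop between 0.008 and 0.06 m))), for 0.2 s.
At the end, for the whole second after the job is handed in: Scoop level (within 4.5 degrees), still and released on the scale plate, pan centre within 35 mm of the plate centre, all three ordered parts in the pan; both gates shut (within 6 mm); the other kind's parts still in their chute (moved under 20 mm) (horizontal distance between scoop and scale below 0.035 m and height (world z) of scoop between 0.034 and 0.046 m and angle between scoop's own z axis and vertical below 0.08 rad and linear speed of scoop below 0.02 m/s and value of joint each of gate_round, gate_square below 0.006 m and contact force between the fingers and scoop below 0.1 N and ((horizontal distance between sample_round and order_spot below 0.06 m and x of round0_center in the frame of scoop between -0.05 and 0.05 m and y of round0_center in the frame of scoop between -0.045 and 0.045 m and z of round0_center in the frame of scoop between 0.008 and 0.06 m and x of round1_center in the frame of scoop between -0.05 and 0.05 m and y of round1_center in the frame of scoop between -0.045 and 0.045 m and z of round1_center in the frame of scoop between 0.008 and 0.06 m and x of round2_center in the frame of scoop between -0.05 and 0.05 m and y of round2_center in the frame of scoop between -0.045 and 0.045 m and z of round2_center in the frame of scoop between 0.008 and 0.06 m and distance of each of square0_center, square1_center, square2_center from where it was at the start of the episode below 0.02 m) or (horizontal distance between sample_square and order_spot below 0.06 m and x of square0_center in the frame of scoop between -0.05 and 0.05 m and y of square0_center in the frame of scoop between -0.045 and 0.045 m and z of square0_center in the frame of scoop between 0.008 and 0.06 m and x of square1_center in the frame of scoop between -0.05 and 0.05 m and y of square1_center in the frame of scoop between -0.045 and 0.045 m and z of square1_center in the frame of scoop between 0.008 and 0.06 m and x of square2_center in the frame of scoop between -0.05 and 0.05 m and y of square2_center in the frame of scoop between -0.045 and 0.045 m and z of square2_center in the frame of scoop between 0.008 and 0.06 m and distance of each of round0_center, round1_center, round2_center from where it was at the start of the episode below 0.02 m))); the robot touches nothing.
It fails at once if the gate of the chute that is not ordered is raised 15 mm or more ((horizontal distance between sample_round and order_spot below 0.06 m and value of joint gate_square above 0.015 m) or (horizontal distance between sample_square and order_spot below 0.06 m and value of joint gate_round above 0.015 m)).
It fails at once if a sample is moved 20 mm or more (distance of any of sample_round, sample_square from where it was at the start of the episode above 0.02 m).
It fails at once if a bystander is pushed 25 mm or more or knocked over (distance of any of housing_a, housing_b, tape_roll, spray_can, screwdriver from where it was at the start of the episode above 0.025 m or angle between spray_can's own z axis and vertical above 0.4 rad).
It also fails if it takes over 72 s, if anything falls off the work surface, if the arm or the gripper's body presses on something with over 40 N, if the wrist force passes 120 N, or if a joint passes its speed limit or range.

## Working session

There is one attempt and no reset: what is moved stays moved. The work goes in short steps, Python scripts to look and compute and a tool call to move; the robot and the scene stay as the last step left them, time stands still between calls to the robot, and variables do not carry over. Pictures are saved under pics/ and viewed, at most 10 in all, crops included, and the job is handed in when it is done.

Besides the shell and the picture viewer there is one more tool, called after "Request:" as name([rows], argument=value, ...), one row to a line, values as JSON. apply_moves: Moves the arm, as the interface text tells. Its arguments: {"type":"object","properties":{"moves":{"type":"array"},"grip_force":{"type":"number"}},"required":["moves"]}

```bash
mkdir -p pics; ls
python3 - <<'E'
from bench import telemetry, grab_frame, calibration, order, silhouettes, r
import cv2
for n in("side","top"):
    cv2.imwrite(f"pics/{n}0.png",grab_frame(n)); c=calibration(n); print(n,c)
o=telemetry.get_obs();print(o,r.grip_depth)
E
```

```text
pics
side {'fx': 501.1691070887843, 'fy': 501.1691070887843, 'cx': 269.5509845484448, 'cy': 198.23375916296825, 'world_from_camera': array([[-0.92314656, -0.30168562,  0.23829859,  0.1877905 ],
       [-0.38404368,  0.69522501, -0.60759578,  0.91922598],
       [ 0.01763177, -0.65241703, -0.75765503,  1.26885727],
       [ 0.        ,  0.        ,  0.        ,  1.        ]])}
top {'fx': 439.0352457875177, 'fy': 439.0352457875177, 'cx': 284.57520541040606, 'cy': 209.58820456670819, 'world_from_camera': array([[ 1.59192032e-03, -9.94797425e-01,  1.01860443e-01,
         4.11250638e-01],
       [-9.99903539e-01, -1.78040436e-04,  1.38881450e-02,
         4.20300103e-03],
       [-1.37977556e-02, -1.01872726e-01, -9.94701749e-01,
         1.28896764e+00],
       [ 0.00000000e+00,  0.00000000e+00,  0.00000000e+00,
         1.00000000e+00]])}
{'clock': 0.1, 'joints': array([ 1.17690578,  0.47773355,  0.02232612,  1.55634233, -0.01150859,
        1.10932333, -0.08309431]), 'qvel': array([-0.00093448, -0.00279914,  0.00028481, -0.00408343,  0.00017774,
       -0.00023171, -0.00059032]), 'tau': array([ 4.17096686e-03, -5.97762823e+01,  1.61347635e+00, -2.81958854e+01,
        1.27774570e-02,  4.97125482e-03,  1.44428947e-05]), 'tcp_pos': array([ 0.1901427 , -0.6471039 ,  0.23041615]), 'orientation': array([-3.10793854e+00, -4.47215566e-01,  5.41630582e-04]), 'contact_force': array([ 0.49305511, -0.00738846, -0.82955421]), 'moment': array([-0.01247716, -0.02802207, -0.03385311]), 'gripper_force': 0.0, 'grip_width': 0.08541678621482572} 0.0187
```

View pics/side0.png

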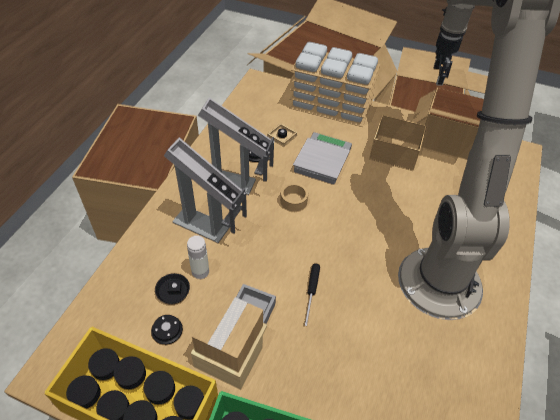

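View pics/top0.png

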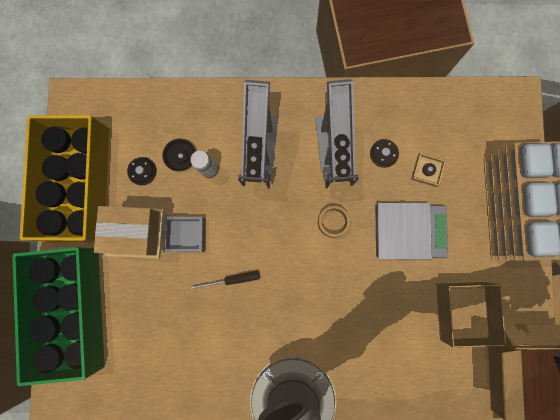

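The side view shows the scoop's pan (260,300) sticking out of the bay. Both chutes are behind it, with lips at about (237,200) and (268,150). In the top view the order tray is at (429,169), the scale at (404,230), the tape roll at (334,220) and the pan at (185,233).

```bash
cat > h.py <<'E'
from bench import telemetry, grab_frame, calibration, order, silhouettes, r
import numpy as np, cv2
from scipy.spatial.transform import Rotation as R
def ray(cam,uv):
    c=calibration(cam);T=c["world_from_camera"]
    d=np.array([(uv[0]-c["cx"])/c["fx"],(uv[1]-c["cy"])/c["fy"],1.])
    return T[:3,3],T[:3,:3]@d
def onz(cam,uv,z):
    o,d=ray(cam,uv);return o+d*(z-o[2])/d[2]
def tri(a,b):
    (o1,d1),(o2,d2)=ray("side",a),ray("top",b)
    s=np.linalg.lstsq(np.c_[d1,-d2],o2-o1,rcond=None)[0]
    p,q=o1+s[0]*d1,o2+s[1]*d2
    return (p+q)/2,np.linalg.norm(p-q)
def proj(cam,p):
    c=calibration(cam);q=np.linalg.inv(c["world_from_camera"])@np.r_[p,1]
    return np.array([c["fx"]*q[0]/q[2]+c["cx"],c["fy"]*q[1]/q[2]+c["cy"]])
E
python3 - <<'E'
from h import *
im=grab_frame("top");si=grab_frame("side");np.set_printoptions(precision=4,suppress=True)
for t in["sample_round","sample_square","order_spot","scoop","scale","chute_round","chute_square","gate_round","gate_square","round0_center","square0_center","tape_roll","screwdriver","housing_a","bay"]:
  for cam in("top","side"):
    try:
      for s in silhouettes(t,cam)[:2]:
        m=s["mask"].astype(np.uint8)
        rc=cv2.minAreaRect(cv2.findNonZero(m)) if m.any() else None
        print(t,cam,round(s["p"],2),np.round(s["extent"],1),[np.round(x,1) for x in rc])
    except Exception as e: print(t,cam,e)
a=cv2.resize(im[140:200,400:460],None,fx=6,fy=6,interpolation=2);b=cv2.resize(im[130:190,155:215],None,fx=6,fy=6,interpolation=2)
cv2.imwrite("pics/crop1.png",np.hstack([a,b]))
a=cv2.resize(si[270:360,190:290],None,fx=4,fy=4,interpolation=2);b=cv2.resize(im[200:270,90:215],None,fx=4,fy=4,interpolation=2)
c=np.zeros((360,800,3),np.uint8);c[:360,:400]=a;b=cv2.resize(b,(400,224));c[:224,400:]=b
cv2.imwrite("pics/crop2.png",c)
E
```

```text
sample_round top 0.73 [343.5 141.9  17.    9.6] [array([341.5, 142. ]), array([14.8, 14.8]), np.float64(45.0)]
sample_round top 0.52 [429.6 167.   12.5  10. ] [array([428.5, 169. ]), array([10., 11.]), np.float64(90.0)]
sample_round side 0.66 [281.5 132.6   7.8   8.5] [array([281.5, 133.5]), array([9., 9.]), np.float64(90.0)]
sample_square top 0.69 [184.1 154.2  11.2  15.7] [array([181., 156.]), array([11.6, 11.6]), np.float64(63.4)]
sample_square side 0.49 [172.5 288.   15.4   9.7] [array([174.5, 287.5]), array([13., 13.]), np.float64(90.0)]
sample_square side 0.2 [258.2 303.2  40.2  41.4] [array([257.9, 299.1]), array([42.8, 26.2]), np.float64(41.5)]
order_spot top 0.63 [428.4 170.1  30.9  32.1] [array([428.4, 169.8]), array([28.7, 28.4]), np.float64(15.9)]
order_spot side 0.7 [283.4 136.2  29.5  21.5] [array([282.8, 134.2]), array([21.2, 21.9]), np.float64(45.0)]
scoop side 0.32 [203.9 189.6  81.9 104.1] [array([196.5, 196.1]), array([103.1,  71.8]), np.float64(37.2)]
scale top 0.92 [410.4 230.3  70.3  58.8] [array([411., 230.]), array([72., 56.]), np.float64(-0.0)]
scale side 0.6
[... 2852 characters left out ...]
  171.1  31.2  28.8] [array([140.5, 170. ]), array([26., 27.]), np.float64(90.0)]
housing_a top 0.75 [385.6 154.2  29.5  24. ] [array([384. , 152.5]), array([27., 28.]), np.float64(90.0)]
housing_a side 0.84 [165.8 329.1  34.6  30.1] [array([166., 329.]), array([28., 30.]), np.float64(90.0)]
bay top 0.57 [127.4 230.7  67.6  52.3] [array([128.2, 231.5]), array([67. , 49.3]), np.float64(3.1)]
bay top 0.29 [254.2 180.2  35.7  15.3] [array([254.5, 178.5]), array([15., 33.]), np.float64(90.0)]
bay side 0.78 [229.4 338.9  76.6  97.5] [array([228.3, 338.9]), array([69.3, 83.6]), np.float64(26.6)]
bay side 0.2 [203.9 190.4  80.4 105.2] [array([195.4, 196.2]), array([103.5,  69.8]), np.float64(39.2)]
```

View pics/crop1.png

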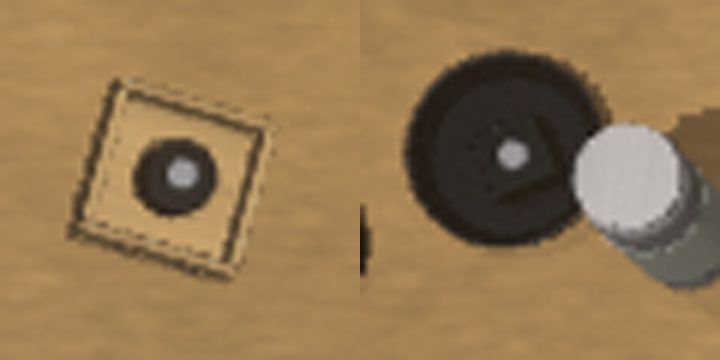

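View pics/crop2.png

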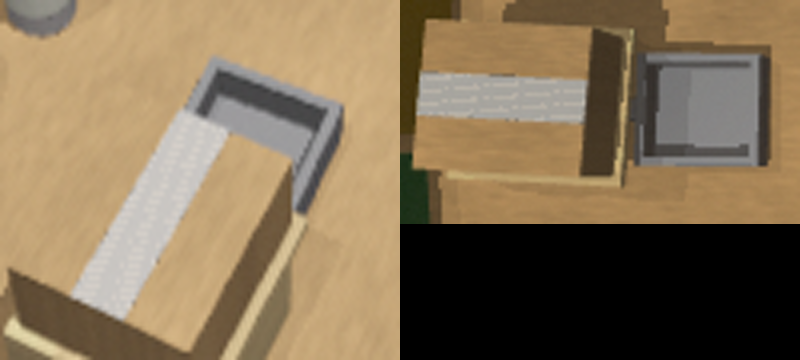

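The order tray (429,169) holds the round disc and the reject dish (180,155) holds the square one, so round parts are ordered. They are in the right chute, at (342,155) in the top view. Next I'll work out the positions.

Run:
```python
from h import *
np.set_printoptions(precision=4,suppress=True)
im=grab_frame("top");si=grab_frame("side")
def first(t,cam,i=0):
    s=silhouettes(t,cam);return s[i] if len(s)>i else None
print("gate ctr",tri([267.3,159],[340.3,177.4]), "gsq",tri([237.6,211.8],[254.5,179]))
print("round disc0 z? chute", onz("top",[342.5,169.5],.21))
print("tape",onz("top",[333.5,221],.045),"tri",tri([293.5,197.5],[333.5,221]))
print("scale full corners", [onz("top",p,.04)[:2] for p in([375,202],[447,202],[375,258],[447,258])])
print("screwdriver",[onz("top",p,.01)[:2] for p in([193,288],[260,273])])
print("spray",onz("top",[201,160],.15), "housing right",onz("top",[384,152.5],.028),"tray",onz("top",[428.4,169.8],.02))
def up(a,k): return cv2.resize(a,None,fx=k,fy=k,interpolation=cv2.INTER_NEAREST)
a=up(im[205:262,150:216],9)[:, :594]; cv2.imwrite("pics/z_pan.png",a)
b=up(im[165:190,315:365],8); c=up(im[195:265,370:452],4.8) 
d=up(si[130:190,245:305],6)
out=np.zeros((600,800,3),np.uint8)
out[:b.shape[0],:400]=b; out[200:200+c.shape[0],:c.shape[1]]=c; out[:d.shape[0],430:430+d.shape[1]]=d
cv2.imwrite("pics/z_ch.png",out)
```

```text
gate ctr (array([ 0.611 , -0.1264,  0.1496]), np.float64(0.0036596877267650106)) gsq (array([0.6089, 0.0997, 0.1411]), np.float64(0.0027088320149100107))
round disc0 z? chute [ 0.6221 -0.1248  0.21  ]
tape [ 0.5061 -0.1173  0.045 ] tri (array([ 0.5093, -0.1198,  0.0164]), np.float64(0.0020212487048009782))
scale full corners [array([ 0.561 , -0.2367]), array([ 0.561 , -0.4413]), array([ 0.402 , -0.2336]), array([ 0.4023, -0.4356])]
screwdriver [array([0.3148, 0.2858]), array([0.3581, 0.0928])]
spray [0.6597 0.2414 0.15  ] housing right [ 0.7078 -0.268   0.028 ] tray [ 0.658  -0.3978  0.02  ]
```

View pics/z_pan.png

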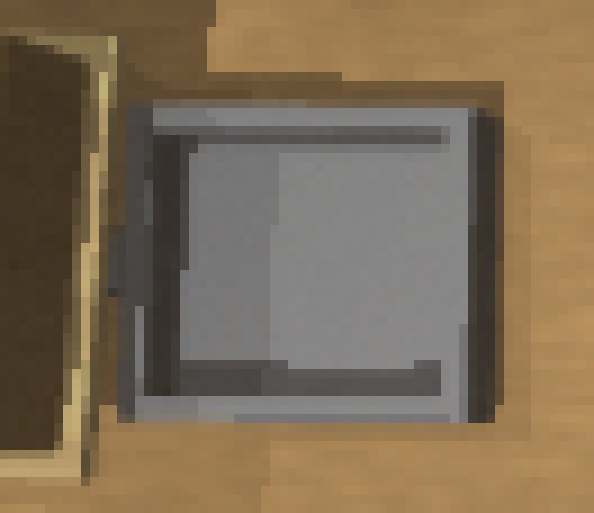

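View pics/z_ch.png

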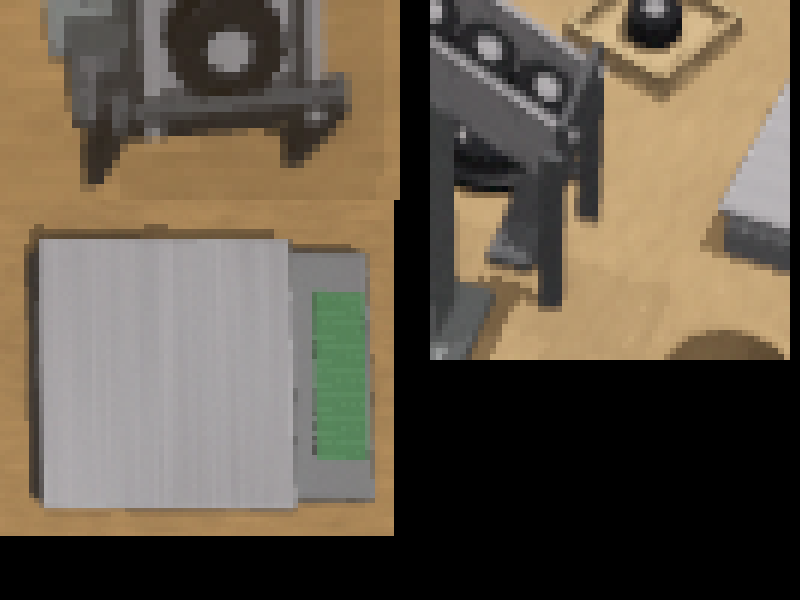

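Run:
```python
from h import *
np.set_printoptions(precision=4,suppress=True)
print("pan tri",tri([243.25,284.5],[202.2,217]),tri([275.75,296.25],[202,251.9]))
P=[onz("top",p,.045) for p in([202.2,217],[202,251.9],[164.1,217],[163.1,251.9])]
print("pan rim",P)
print("plate",[onz("top",p,.04)[:2] for p in([378.1,203.1],[430.4,203.1],[379.2,259],[431.9,259.4])])
print("legs",tri([265,180.8],[326.9,187.5]),tri([271.3,166.7],[351.3,185.6]))
print("gate cross",[onz("top",p,.2) for p in([324,179.5],[358.5,177.5])])
for t,y in(("r",-.1264),):
  for x in(.57,.58,.59,.60,.61):
    print(x,proj("top",[x,y+.028,.18]),proj("top",[x,y-.028,.18]),proj("side",[x,y+.028,.18]),proj("side",[x,y-.028,.18]))
# lip walls along chute: use mask rect
for cam in("top",):
    grab_frame(cam)
    m=silhouettes("chute_round",cam)[0]["mask"]
    for v in (85,100,115,130,145,160,170,180): 
        c=np.where(m[v])[0]; print(v,c.min() if len(c) else None,c.max() if len(c) else None)
```

```text
pan tri (array([0.5188, 0.258 , 0.0381]), np.float64(0.0017158342329648343)) (array([0.4198, 0.2566, 0.0384]), np.float64(0.0029131700920067348))
pan rim [array([0.5174, 0.2564, 0.045 ]), array([0.4183, 0.2549, 0.045 ]), array([0.5173, 0.3655, 0.045 ]), array([0.4181, 0.3654, 0.045 ])]
plate [array([ 0.5578, -0.2454]), array([ 0.5578, -0.3941]), array([ 0.3992, -0.2454]), array([ 0.3983, -0.3932])]
legs (array([ 0.5997, -0.0955,  0.0821]), np.float64(0.006555218823113207)) (array([ 0.6054, -0.1632,  0.081 ]), np.float64(0.007094355391255758))
gate cross [array([ 0.5986, -0.0794,  0.2   ]), array([ 0.6036, -0.1658,  0.2   ])]
0.57 [330.978  191.9411] [353.0177 191.9328] [275.6848 161.5215] [282.4239 149.8773]
0.58 [330.942  188.0536] [352.9616 188.0426] [272.6646 160.5946] [279.459  148.9881]
0.59 [330.906  184.1732] [352.9056 184.1595] [269.6539 159.6705] [276.5031 148.1016]
0.6 [330.8702 180.2999] [352.8497 180.2834] [266.6524 158.7493] [273.5561 147.2178]
0.61 [330.8344 176.4335] [352.7939 176.4144] [263.6603 157.8309] [270.618  146.3366]
85 327 352
100 327 353
115 323 353
130 317 353
145 319 354
160 320 354
170 321 354
180 324 356
```

Measured positions:

| Item | Position (m) |
|---|---|
| Pan centre | (0.468, 0.310), heading -y |
| Pan front wall | y about 0.26 |
| Scale plate centre | (0.478, -0.320) |
| Round chute lip | (0.603, -0.125), yaw about 3.5° |

Next is a small helper that converts world moves into tool units.

```bash
cat >> h.py <<'E'
def plan(goals,grip,start=None):
    """goals: (x,y,z,phi_deg,rows); tool down, tool x at angle phi. prints rows in move units"""
    o=telemetry.get_obs();Rm=R.from_rotvec(o["orientation"]).as_matrix() if start is None else R.from_euler('ZX',[start[3],180],degrees=True).as_matrix()
    p=np.array(o["tcp_pos"] if start is None else start[:3],float)
    for x,y,z,ph,n in goals:
        G=R.from_euler('ZX',[ph,180],degrees=True).as_matrix()
        w=R.from_matrix(Rm.T@G).as_rotvec(degrees=True)/n
        for k in range(n):
            Rk=Rm@R.from_rotvec(w*k,degrees=True).as_matrix()
            s=Rk.T@((np.array([x,y,z])-p)/n)
            print([*(np.round(w/6,3)+0).tolist(),*(np.round(s,4)+0).tolist(),grip])
        p=np.array([x,y,z],float);Rm=G
def show():
    o=telemetry.get_obs();M=R.from_rotvec(o["orientation"]).as_matrix()
    print(round(float(o["clock"]),2),o["tcp_pos"].round(4),"phi",np.degrees(np.arctan2(M[1,0],M[0,0])).round(2),"tilt z",M[:,2].round(3),"f",np.round(o["contact_force"],1),"w",round(float(o["grip_width"]),4),"gf",np.round(o["gripper_force"],1),"j7",o["joints"][[0,6]].round(2))
E
python3 - <<'E'
from h import *
show()
plan([(.43,-.38,.26,8,9),(.47,-.02,.26,4,9),(.468,.26,.20,0,8),(.468,.26,.07,0,4),(.468,.26,.016,0,2)],1)
c=calibration("top")
print(onz("top",[438,285],.1),onz("top",[438,285],.15))
E
```

```text
1.9 [ 0.1903 -0.6476  0.2313] phi 16.38 tilt z [ 0. -0. -1.] f [-1.2 -0.6 -0.1] w 0.085 gf 0.0 j7 [ 1.18 -0.08]
[0.0, 0.0, 0.155, 0.0339, -0.021, -0.0032, 1]
[0.0, 0.0, 0.155, 0.0336, -0.0216, -0.0032, 1]
[0.0, 0.0, 0.155, 0.0332, -0.0221, -0.0032, 1]
[0.0, 0.0, 0.155, 0.0329, -0.0227, -0.0032, 1]
[0.0, 0.0, 0.155, 0.0325, -0.0232, -0.0032, 1]
[0.0, 0.0, 0.155, 0.0321, -0.0237, -0.0032, 1]
[0.0, 0.0, 0.155, 0.0317, -0.0242, -0.0032, 1]
[0.0, 0.0, 0.155, 0.0313, -0.0247, -0.0032, 1]
[0.0, 0.0, 0.155, 0.0309, -0.0252, -0.0032, 1]
[0.0, 0.0, 0.074, 0.01, -0.039, 0.0, 1]
[0.0, 0.0, 0.074, 0.0097, -0.0391, 0.0, 1]
[0.0, 0.0, 0.074, 0.0094, -0.0391, 0.0, 1]
[0.0, 0.0, 0.074, 0.0091, -0.0392, 0.0, 1]
[0.0, 0.0, 0.074, 0.0088, -0.0393, 0.0, 1]
[0.0, 0.0, 0.074, 0.0084, -0.0393, 0.0, 1]
[0.0, 0.0, 0.074, 0.0081, -0.0394, 0.0, 1]
[0.0, 0.0, 0.074, 0.0078, -0.0395, 0.0, 1]
[0.0, 0.0, 0.074, 0.0075, -0.0395, 0.0, 1]
[0.0, 0.0, 0.083, 0.0022, -0.0349, 0.0075, 1]
[0.0, 0.0, 0.083, 0.0019, -0.0349, 0.0075, 1]
[0.0, 0.0, 0.083, 0.0016, -0.035, 0.0075, 1]
[0.0, 0.0, 0.083, 0.0013, -0.035, 0.0075, 1]
[0.0, 0.0, 0.083, 0.001, -0.035, 0.0075, 1]
[0.0, 0.0, 0.083, 0.0007, -0.035, 0.0075, 1]
[0.0, 0.0, 0.083, 0.0004, -0.035, 0.0075, 1]
[0.0, 0.0, 0.083, 0.0001, -0.035, 0.0075, 1]
[0.0, 0.0, 0.0, 0.0, 0.0, 0.0325, 1]
[0.0, 0.0, 0.0, 0.0, 0.0, 0.0325, 1]
[0.0, 0.0, 0.0, 0.0, 0.0, 0.0325, 1]
[0.0, 0.0, 0.0, 0.0, 0.0, 0.0325, 1]
[0.0, 0.0, 0.0, 0.0, 0.0, 0.027, 1]
[0.0, 0.0, 0.0, 0.0, 0.0, 0.027, 1]
[ 0.33122013 -0.3880984   0.1       ] [ 0.33458568 -0.37160083  0.15      ]
```

Request:
apply_moves([
  [0,0,0.15,0.034,-0.021,-0.004,1],
  [0,0,0.15,0.0335,-0.0215,-0.004,1],
  [0,0,0.15,0.033,-0.022,-0.004,1],
  [0,0,0.15,0.033,-0.0225,-0.004,1],
  [0,0,0.15,0.0325,-0.023,-0.003,1],
  [0,0,0.15,0.032,-0.0235,-0.003,1],
  [0,0,0.15,0.032,-0.024,-0.003,1],
  [0,0,0.15,0.0315,-0.0245,-0.003,1],
])

```text
clock: 2.57
tcp_pos: [0.4044, -0.4089, 0.2598]
orientation: [3.131, 0.25, 0.001]
contact_force: [1.1, -1.0, -0.3]
grip_width: 0.0851
gripper_force: 0.0
```

Request:
apply_moves([
  [0,0,0.15,0.031,-0.025,-0.003,1],
  [0,0,0.1,0.01,-0.039,0,1],
  [0,0,0.1,0.01,-0.039,0,1],
  [0,0,0.1,0.0095,-0.039,0,1],
  [0,0,0.1,0.009,-0.039,0,1],
  [0,0,0.05,0.009,-0.039,0,1],
  [0,0,0.05,0.0085,-0.039,0,1],
  [0,0,0.05,0.008,-0.039,0,1],
])

```text
clock: 3.23
tcp_pos: [0.4621, -0.1004, 0.2627]
orientation: [3.138, 0.136, 0.001]
contact_force: [0.8, 0.6, -0.7]
grip_width: 0.0852
gripper_force: 0.0
```

```bash
python3 -c "
from h import *
show(); plan([(.468,.26,.20,0,8),(.468,.26,.08,0,4)],1)"
```

```text
3.23 [ 0.4621 -0.1004  0.2627] phi 4.95 tilt z [ 0.001 -0.    -1.   ] f [ 0.8  0.6 -0.7] w 0.0852 gf 0.0 j7 [ 0.34 -1.44]
[0.001, -0.001, 0.103, 0.0046, -0.0448, 0.0078, 1]
[0.001, -0.001, 0.103, 0.0041, -0.0449, 0.0078, 1]
[0.001, -0.001, 0.103, 0.0036, -0.0449, 0.0078, 1]
[0.001, -0.001, 0.103, 0.0032, -0.045, 0.0078, 1]
[0.001, -0.001, 0.103, 0.0027, -0.045, 0.0078, 1]
[0.001, -0.001, 0.103, 0.0022, -0.045, 0.0078, 1]
[0.001, -0.001, 0.103, 0.0017, -0.045, 0.0078, 1]
[0.001, -0.001, 0.103, 0.0012, -0.045, 0.0078, 1]
[0.0, 0.0, 0.0, 0.0, 0.0, 0.03, 1]
[0.0, 0.0, 0.0, 0.0, 0.0, 0.03, 1]
[0.0, 0.0, 0.0, 0.0, 0.0, 0.03, 1]
[0.0, 0.0, 0.0, 0.0, 0.0, 0.03, 1]
```

Request:
apply_moves([
  [0,0,0.1,0.004,-0.04,0.007,1],
  [0,0,0.1,0.004,-0.04,0.007,1],
  [0,0,0.1,0.0035,-0.04,0.007,1],
  [0,0,0.1,0.003,-0.04,0.007,1],
  [0,0,0.1,0.0025,-0.04,0.007,1],
  [0,0,0.1,0.002,-0.04,0.007,1],
  [0,0,0.1,0.0015,-0.04,0.007,1],
  [0,0,0.1,0.001,-0.04,0.007,1],
])

```text
clock: 3.9
tcp_pos: [0.4675, 0.2203, 0.2063]
orientation: [-3.141, -0.003, -0.001]
contact_force: [0.3, -0.6, 0.3]
grip_width: 0.0852
gripper_force: 0.0
```

Request:
apply_moves([
  [0,0,0,0,-0.033,0.006,1],
  [0,0,0,0,0,0.03,1],
  [0,0,0,0,0,0.03,1],
  [0,0,0,0,0,0.03,1],
  [0,0,0,0,0,0.015,1],
  [0,0,0,0,0,0,1],
  [0,0,0,0,0,0,1],
  [0,0,0,0,0,0,1],
])

```text
clock: 4.57
tcp_pos: [0.4683, 0.2521, 0.0965]
orientation: [-3.141, -0.005, -0.003]
contact_force: [0.2, -0.2, -1.0]
grip_width: 0.0855
gripper_force: 0.0
```

```bash
python3 -c "
from h import *
show(); plan([(.468,.26,.016,0,3)],1)
c=grab_frame('side');cv2.imwrite('pics/g1.png',cv2.resize(c[200:380,170:350],None,fx=3,fy=3))"
```

```text
4.57 [0.4683 0.2521 0.0965] phi 0.16 tilt z [ 0.002  0.001 -1.   ] f [ 0.2 -0.2 -1. ] w 0.0855 gf 0.0 j7 [-0.25 -2.44]
[-0.003, -0.005, 0.009, -0.0002, -0.0026, 0.0269, 1]
[-0.003, -0.005, 0.009, -0.0001, -0.0026, 0.0268, 1]
[-0.003, -0.005, 0.009, -0.0001, -0.0026, 0.0268, 1]
```

View pics/g1.png

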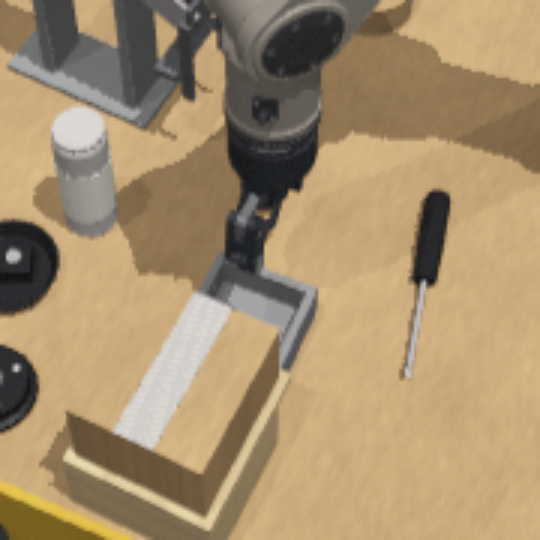

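The gripper hangs over the pan's front wall at about (250,255) in the crop, ready to straddle it. I'll go down and grip.

Request:
apply_moves([
  [0,0,0,0,-0.008,0,1],
  [0,0,0,0,0,0.03,1],
  [0,0,0,0,0,0.03,1],
  [0,0,0,0,0,0.02,1],
  [0,0,0,0,0,0,1],
  [0,0,0,0,0,0,-1],
  [0,0,0,0,0,0,-1],
  [0,0,0,0,0,0,-1],
], grip_force=50)

```text
clock: 5.28
tcp_pos: [0.4687, 0.2605, 0.0172]
orientation: [-3.14, -0.005, -0.005]
contact_force: [0.1, 0.9, 0.6]
grip_width: 0.0517
gripper_force: 0.0
```

Request:
apply_moves([
  [0,0,0,0,0,0,-1],
  [0,0,0,0,0,0,-1],
  [0,0,0,0,0,0,-1],
  [0,0,0,0,0,0,-1],
  [0,0,0,0,0,0,-1],
  [0,0,0,0,0,0,-1],
  [0,0,0,0,0,0,-1],
  [0,0,0,0,0,0,-1],
])

```text
clock: 5.95
tcp_pos: [0.468, 0.26, 0.0162]
orientation: [-3.141, -0.005, -0.002]
contact_force: [-1.4, 0.8, 6.3]
grip_width: 0.0069
gripper_force: 49.9
```

Request:
apply_moves([
  [0,0,0,0,0.01,-0.001,-1],
  [0,0,0,0,0.02,0,-1],
  [0,0,0,0,0.03,0,-1],
  [0,0,0,0,0.03,0,-1],
  [0,0,0,0,0.03,0,-1],
  [0,0,0,0,0.03,0,-1],
  [0,0,0,0,0.02,0,-1],
  [0,0,0,0,0.015,0,-1],
])

```text
clock: 6.62
tcp_pos: [0.4676, 0.0712, 0.0163]
orientation: [3.14, 0.0, -0.001]
contact_force: [-0.2, 0.6, -0.6]
grip_width: 0.0074
gripper_force: 49.0
```

```bash
python3 -c "
from h import *
show()
c=grab_frame('top');cv2.imwrite('pics/g2.png',cv2.resize(c[170:320,90:330],None,fx=3,fy=3))"
```

```text
6.62 [0.4676 0.0712 0.0163] phi 0.02 tilt z [-0.    -0.001 -1.   ] f [-0.2  0.6 -0.6] w 0.0074 gf 49.0 j7 [ 0.04 -2.21]
```

View pics/g2.png

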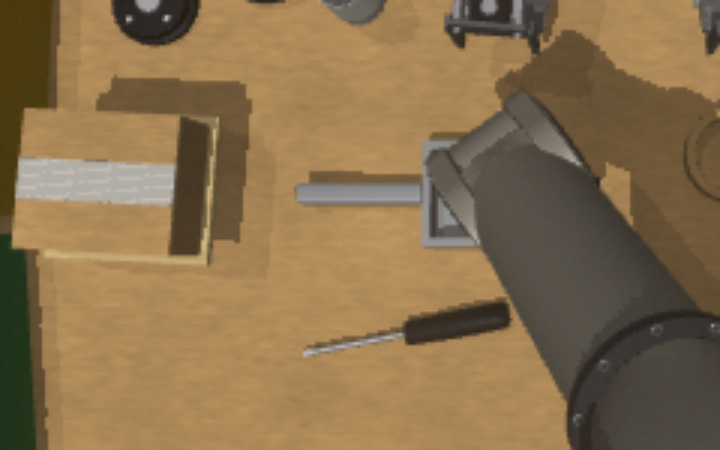

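The scoop is fully out of the bay: handle end at crop (298,193), pan at (440,195). I'll release it and rise straight up.

Request:
apply_moves([
  [0,0,0,0,0,0.001,-1],
  [0,0,0,0,0,0,1],
  [0,0,0,0,0,0,1],
  [0,0,0,0,0,0,1],
  [0,0,0,0,0,0,1],
  [0,0,0,0,0,0,1],
  [0,0,0,0,0,0,1],
  [0,0,0,0,0,0,1],
])

```text
clock: 7.33
tcp_pos: [0.4679, 0.0748, 0.0152]
orientation: [-3.141, -0.006, 0.0]
contact_force: [0.5, -0.9, -0.9]
grip_width: 0.0854
gripper_force: 0.0
```

Request:
apply_moves([
  [0,0,0,0,0,0,1],
  [0,0,0,0,0,0,1],
  [0,0,0,0,0,-0.03,1],
  [0,0,0,0,0,-0.03,1],
  [0,0,0,0,0,-0.03,1],
  [0,0,0,0,0,-0.02,1],
  [0,0,-0.8,0,-0.02,-0.01,1],
  [0,0,-0.8,0,-0.02,0,1],
])

```text
clock: 8.0
tcp_pos: [0.4682, 0.1142, 0.138]
orientation: [3.13, 0.268, 0.008]
contact_force: [-0.4, -0.0, 0.3]
grip_width: 0.0852
gripper_force: 0.0
```

```bash
python3 -c "
from h import *
show()
im=grab_frame('top')
h=cv2.cvtColor(im,cv2.COLOR_BGR2HSV)
for v in range(228,242): print(v,''.join('#' if h[v,u,1]<50 and h[v,u,2]>80 else '.' for u in range(180,270)))
print(onz('top',[189.3,234.3],.045),onz('top',[230.7,235],.045))
plan([(.468,.245,.10,90,15)],1)
"
```

```text
8.0 [0.4682 0.1142 0.138 ] phi 9.79 tilt z [ 0.005  0.    -1.   ] f [-0.4 -0.   0.3] w 0.0852 gf 0.0 j7 [ 0.1 -2. ]
228 ........................##########...##############################################.......
229 ........................###########..##############################################.......
230 ........................###########.########################################..######......
231 ..........###################################################################....####.....
232 ..........##########################.########################################......##.....
233 ..........####################################################################......##...#
234 ..........###########################.########################################.......##.##
235 ..........############################.########################################.........##
236 .........##############################.########################################.........#
237 ..........#############################.########################################..........
238 .............................#
[... 492 characters left out ...]
0.0023, -0.008, 0.0025, 1]
[0.001, -0.004, -0.884, 0.0031, -0.0078, 0.0025, 1]
[0.001, -0.004, -0.884, 0.0038, -0.0075, 0.0025, 1]
[0.001, -0.004, -0.884, 0.0044, -0.0071, 0.0025, 1]
[0.001, -0.004, -0.884, 0.0051, -0.0066, 0.0025, 1]
[0.001, -0.004, -0.884, 0.0057, -0.0061, 0.0025, 1]
[0.001, -0.004, -0.884, 0.0062, -0.0056, 0.0025, 1]
[0.001, -0.004, -0.884, 0.0067, -0.005, 0.0025, 1]
[0.001, -0.004, -0.884, 0.0071, -0.0044, 0.0025, 1]
[0.001, -0.004, -0.884, 0.0075, -0.0037, 0.0025, 1]
[0.001, -0.004, -0.884, 0.0078, -0.003, 0.0025, 1]
[0.001, -0.004, -0.884, 0.0081, -0.0022, 0.0025, 1]
[0.001, -0.004, -0.884, 0.0082, -0.0015, 0.0025, 1]
[0.001, -0.004, -0.884, 0.0083, -0.0007, 0.0025, 1]
```

Request:
apply_moves([
  [0,0,-0.9,0.0015,-0.008,0.002,1],
  [0,0,-0.9,0.0025,-0.008,0.002,1],
  [0,0,-0.9,0.003,-0.0075,0.002,1],
  [0,0,-0.9,0.004,-0.0075,0.002,1],
  [0,0,-0.9,0.0045,-0.007,0.002,1],
  [0,0,-0.9,0.005,-0.0065,0.002,1],
  [0,0,-0.9,0.0055,-0.006,0.002,1],
  [0,0,-0.9,0.006,-0.0055,0.002,1],
])

```text
clock: 8.72
tcp_pos: [0.4672, 0.1805, 0.119]
orientation: [-2.809, -1.407, 0.001]
contact_force: [-0.3, 0.5, 0.2]
grip_width: 0.0855
gripper_force: 0.0
```

Request:
apply_moves([
  [0,0,-0.9,0.0065,-0.005,0.002,1],
  [0,0,-0.9,0.007,-0.0045,0.002,1],
  [0,0,-0.9,0.0075,-0.0035,0.002,1],
  [0,0,-0.9,0.008,-0.003,0.002,1],
  [0,0,-0.9,0.008,-0.002,0.002,1],
  [0,0,-0.8,0.008,-0.0015,0.002,1],
  [0,0,0,0.004,0,0,1],
  [0,0,0,0,0,0,1],
])

```text
clock: 9.38
tcp_pos: [0.4677, 0.2348, 0.1071]
orientation: [-2.321, -2.115, 0.0]
contact_force: [0.1, -0.6, -0.6]
grip_width: 0.085
gripper_force: 0.0
```

```bash
python3 -c "
from h import *
show()
plan([(.468,.244,.10,90,2),(.468,.244,.0145,90,3)],1)
"
```

```text
9.38 [0.4677 0.2348 0.1071] phi 84.68 tilt z [-0.001  0.001 -1.   ] f [ 0.1 -0.6 -0.6] w 0.085 gf 0.0 j7 [ 0.07 -1.13]
[-0.003, -0.003, -0.443, 0.0046, -0.0003, 0.0036, 1]
[-0.003, -0.003, -0.443, 0.0046, 0.0, 0.0036, 1]
[0.0, 0.0, 0.0, 0.0, 0.0, 0.0285, 1]
[0.0, 0.0, 0.0, 0.0, 0.0, 0.0285, 1]
[0.0, 0.0, 0.0, 0.0, 0.0, 0.0285, 1]
```

Request:
apply_moves([
  [0,0,-0.44,0.0045,0,0.0035,1],
  [0,0,-0.44,0.0045,0,0.0035,1],
  [0,0,0,0,0,0.0285,1],
  [0,0,0,0,0,0.0285,1],
  [0,0,0,0,0,0.0285,1],
  [0,0,0,0,0,0,1],
  [0,0,0,0,0,0,-1],
  [0,0,0,0,0,0,-1],
], grip_force=110)

```text
clock: 10.05
tcp_pos: [0.4691, 0.2434, 0.016]
orientation: [2.221, 2.221, 0.002]
contact_force: [-0.4, 0.3, 0.5]
grip_width: 0.0639
gripper_force: 0.0
```

Request:
apply_moves([
  [0,0,0,0,0,0,-1],
  [0,0,0,0,0,0,-1],
  [0,0,0,0,0,0,-1],
  [0,0,0,0,0,0,-1],
  [0,0,0,0,0,0,-1],
  [0,0,0,0,0,0,-1],
  [0,0,0,0,0,0,-1],
  [0,0,0,0,0,0,-1],
])

```text
clock: 10.72
tcp_pos: [0.4692, 0.2433, 0.0157]
orientation: [2.22, 2.222, 0.002]
contact_force: [-1.5, 0.2, 5.9]
grip_width: 0.0183
gripper_force: 107.2
```

Request:
apply_moves([
  [0,0,0,0,0,-0.003,-1],
  [0,0,0,0,0,-0.007,-1],
  [0,0,0,0,0,-0.01,-1],
  [0,0,0,0,0,-0.012,-1],
  [0,0,0,0,0,-0.012,-1],
  [0,0,0,0,0,-0.01,-1],
  [0,0,0,0,0,-0.006,-1],
  [0,0,0,0,0,0,-1],
])

```text
clock: 11.38
tcp_pos: [0.4695, 0.2435, 0.0766]
orientation: [2.22, 2.221, 0.004]
contact_force: [0.8, -0.7, -3.1]
grip_width: 0.0182
gripper_force: 107.4
```

```bash
python3 -c "
from h import *
show()
plan([(.43,.1,.0735,135,8),(.43,-.02,.0735,183.5,9)],-1)
c=grab_frame('side');cv2.imwrite('pics/g3.png',cv2.resize(c[150:360,170:380],None,fx=2.5,fy=2.5))"
```

```text
11.38 [0.4695 0.2435 0.0766] phi 90.04 tilt z [ 0.003  0.001 -1.   ] f [ 0.8 -0.7 -3.1] w 0.0182 gf 107.4 j7 [ 0.03 -1.1 ]
[0.004, 0.0, -0.937, -0.0179, -0.0049, 0.0004, -1]
[0.004, 0.0, -0.937, -0.0174, -0.0067, 0.0004, -1]
[0.004, 0.0, -0.937, -0.0166, -0.0084, 0.0004, -1]
[0.004, 0.0, -0.937, -0.0157, -0.0099, 0.0004, -1]
[0.004, 0.0, -0.937, -0.0147, -0.0114, 0.0004, -1]
[0.004, 0.0, -0.937, -0.0135, -0.0128, 0.0004, -1]
[0.004, 0.0, -0.937, -0.0122, -0.0141, 0.0004, -1]
[0.004, 0.0, -0.937, -0.0107, -0.0152, 0.0004, -1]
[0.0, 0.0, -0.898, -0.0094, -0.0094, 0.0, -1]
[0.0, 0.0, -0.898, -0.0085, -0.0103, 0.0, -1]
[0.0, 0.0, -0.898, -0.0075, -0.011, 0.0, -1]
[0.0, 0.0, -0.898, -0.0064, -0.0117, 0.0, -1]
[0.0, 0.0, -0.898, -0.0053, -0.0122, 0.0, -1]
[0.0, 0.0, -0.898, -0.0041, -0.0127, 0.0, -1]
[0.0, 0.0, -0.898, -0.0029, -0.013, 0.0, -1]
[0.0, 0.0, -0.898, -0.0017, -0.0132, 0.0, -1]
[0.0, 0.0, -0.898, -0.0004, -0.0133, 0.0, -1]
```

View pics/g3.png

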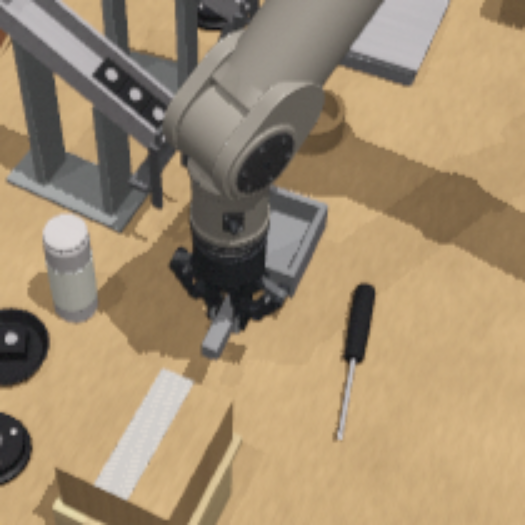

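The scoop is held by the handle with its pan at about (295,230) in the crop, and looks roughly level. I'll swing it round in front of the chutes, staying below the bars.

Request:
apply_moves([
  [0,0,-0.93,-0.018,-0.005,0,-1],
  [0,0,-0.93,-0.0175,-0.0065,0,-1],
  [0,0,-0.93,-0.0165,-0.0085,0,-1],
  [0,0,-0.93,-0.0155,-0.01,0,-1],
  [0,0,-0.93,-0.0145,-0.0115,0,-1],
  [0,0,-0.93,-0.0135,-0.013,0,-1],
  [0,0,-0.93,-0.012,-0.014,0,-1],
  [0,0,-0.93,-0.0105,-0.015,0,-1],
])

```text
clock: 12.1
tcp_pos: [0.4275, 0.0991, 0.0743]
orientation: [-1.203, -2.901, 0.001]
contact_force: [0.8, -0.0, -1.8]
grip_width: 0.0184
gripper_force: 107.5
```

Request:
apply_moves([
  [0,0,-0.9,-0.0095,-0.0095,0,-1],
  [0,0,-0.9,-0.0085,-0.0105,0,-1],
  [0,0,-0.9,-0.0075,-0.011,0,-1],
  [0,0,-0.9,-0.0065,-0.0115,0,-1],
  [0,0,-0.9,-0.0055,-0.012,0,-1],
  [0,0,-0.9,-0.004,-0.0125,0,-1],
  [0,0,-0.9,-0.003,-0.013,0,-1],
  [0,0,-0.9,-0.002,-0.013,0,-1],
])

```text
clock: 12.77
tcp_pos: [0.4277, -0.007, 0.0743]
orientation: [-0.051, -3.14, 0.001]
contact_force: [-0.6, -0.2, -1.5]
grip_width: 0.0181
gripper_force: 107.5
```

```bash
python3 -c "
from h import *
show()
c=grab_frame('top');s=grab_frame('side')
a=cv2.resize(c[110:250,230:370],None,fx=2.8,fy=2.8);b=cv2.resize(s[130:270,220:360],None,fx=2.8,fy=2.8)
cv2.imwrite('pics/g4.png',np.hstack([a,b]))
# expected rim corners at heading from tcp
"
```

```text
12.77 [ 0.4277 -0.007   0.0743] phi 178.15 tilt z [-0.001 -0.    -1.   ] f [-0.6 -0.2 -1.5] w 0.0181 gf 107.5 j7 [0.84 0.66]
```

View pics/g4.png

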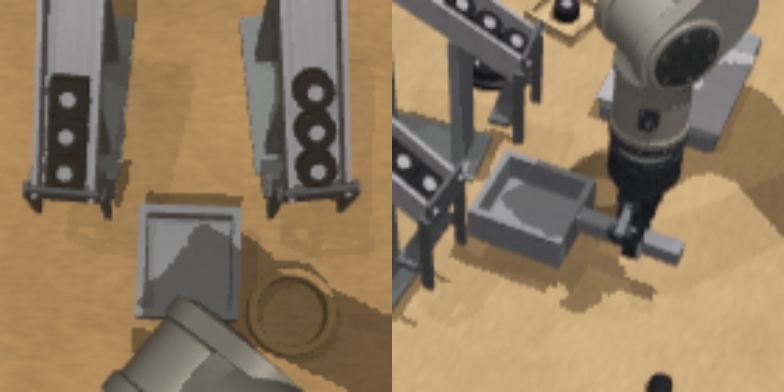

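The pan now hangs level between the chutes. In the top view its front edge runs (279,184) to (316,184); the round gate is to the right at (342,180).

```bash
python3 -c "
from h import *
np.set_printoptions(precision=4,suppress=True)
print(tri([247.1,207.9],[279.3,183.9]),tri([261.4,183.6],[316.4,183.6]),tri([280.7,218.6],[277.9,223.6]))
o=telemetry.get_obs();p=o['tcp_pos'];M=R.from_rotvec(o['orientation']).as_matrix();f=-M[:2,0]
print('heading',f)
l=np.array([-f[1],f[0]])
for dx,dy,dz in((55,50,45),(55,-50,45),(-55,50,45)):
    q=np.r_[p[:2]+(.125+dx/1000)*f+dy/1000*l,p[2]-.0157+dz/1000]
    print(q,proj('top',q),proj('side',q))
# lip hypotheses: pins of gate legs, bottoms: top (326.9,187.5),(351.3,185.6); side (265,180.8),(271.3,166.7)
# leg px from g4: top near left leg bottom (270,215)/2.8 , right (350,205)
for z in(.1,.115):
  print(z,[onz('top',u,z)[:2] for u in([326.9,187.5],[351.3,185.6])],[onz('side',u,z)[:2] for u in([265,180.8],[271.3,166.7])])
"
```

```text
(array([0.6063, 0.0358, 0.0885]), np.float64(0.001399960355452446)) (array([ 0.6042, -0.0665,  0.0971]), np.float64(0.0015088274742830604)) (array([0.4953, 0.039 , 0.0954]), np.float64(0.0003730014781431938))
heading [ 0.9992 -0.0392]
[0.6094 0.0346 0.1031] [279.5545 181.6719] [246.4812 204.2755]
[ 0.6055 -0.0653  0.1031] [316.1489 183.0656] [260.6657 182.4   ]
[0.4995 0.0389 0.1031] [277.8506 221.7842] [279.5548 216.5348]
0.1 [array([ 0.5937, -0.0948]), array([ 0.5989, -0.1614])] [array([ 0.5967, -0.0798]), array([ 0.6022, -0.1455])]
0.115 [array([ 0.5914, -0.0935]), array([ 0.5966, -0.1593])] [array([ 0.5915, -0.067 ]), array([ 0.5969, -0.1318])]
```

```bash
python3 -c "
from h import *
np.set_printoptions(precision=1,suppress=True)
s=grab_frame('side');t=grab_frame('top')
g=cv2.cvtColor(s,cv2.COLOR_BGR2GRAY);g2=cv2.cvtColor(t,cv2.COLOR_BGR2GRAY)
print('side')
for v in range(150,186): print(v,' '.join('%2d'%(g[v,u]//10) for u in range(248,282)))
print('top')
for v in range(170,192): print(v,' '.join('%2d'%(g2[v,u]//10) for u in range(318,366)))
a=np.radians(3.5)
for L in(.6,.61):
  for n,(x,y,z) in dict(barNF=(5,42,115),barFF=(5,-42,115),barNR=(29,42,115),barFR=(29,-42,115),lipN=(0,28,180),lipF=(0,-28,180),wallN=(0,28,210),wallF=(0,-28,210)).items():
    q=np.array([L+np.cos(a)*x/1e3-np.sin(a)*y/1e3,-.1255+np.sin(a)*x/1e3+np.cos(a)*y/1e3,z/1e3])
    print(L,n,proj('side',q),proj('top',q))
"
```

```text
side
150  6  6  7  8  9  9  9  9  9  9  9  8  9  9  9  9 15 17 11 10  6  5  5  5  5  8 17 17 17 17 17 17 18 18
151  6  6 11  7  9  9  9  9  9  9  9  9  9  9  9  9  9 11  6  7  9  8  5  5  4  9 17 18 17 17 17 18 17 18
152  6  8 16  6  6  9  9  9  9  9  9  9  9  9  9  9  9  8  5  5 13 11  6  4  5  8 17 18 17 17 17 17 18 17
153  6  4 10  5  4  5  7  9  9  9  9  9  9  9  9  9  9  8  5  5 10  8  5  5  5  8 17 18 17 17 17 17 17 18
154  6  4  4  3  4  4  4  6  9  9  9  9  9  9  9  9  9  9  5  5  5  5  5  4  4  8 17 17 17 17 17 17 18 18
155  6  2  2  3  4  3  3  4  5  7  7  9  9  9  9  9 10 10  7  5  5  6  4  4  5  8 17 17 17 17 18 18 18 18
156  6  2  2  1  2  2  3  3  3  2  5  8  8  9  9  7  9 10 10  6  5  7  5  4  5  8 17 17 17 17 17 17 17 17
157  6  2  1  1  1  1  2  2  2  2  2  3  6  8  9  6  5  5  6  5  5  6  4  4  5 10 17 17 17 17 17 17 17 17
158  6  4  4  3  3  3  2  2  2  3  4  4  4  7  8  6  5  5  5  5  6  7  4  4  4 12 17 17 17 17 17 18 17 17
159  6  3  3  4  4  5  4  4  5  5  6  7  6  6  6  6  5  5  5  5  5  6  4  5  5 12 17 17 17 17 18 17 17 17
160  6  3  1  3  3  4  5  6  6  7  
[... 5892 characters left out ...]
3 13 13 12 12 12 12 12 12 13 13 13 13 13 13 13 13 13 13 13 13 13 13 12 13 13 14 13 13 13
0.6 barNF [263.8 176.3] [323.1 183.5]
0.6 barFF [272.4 158.6] [354.1 181.6]
0.6 barNR [256.7 174.4] [322.5 174.7]
0.6 barFR [265.5 156.9] [353.5 172.8]
0.6 lipN [267.1 159.1] [330.5 181. ]
0.6 lipF [272.9 147.3] [352.5 179.6]
0.6 wallN [267.2 152. ] [331.6 178.9]
0.6 wallF [273.2 140.2] [354.2 177.6]
0.61 barNF [260.9 175.4] [323.  179.8]
0.61 barFF [269.6 157.8] [354.1 177.9]
0.61 barNR [253.8 173.5] [322.4 171.1]
0.61 barFR [262.7 156. ] [353.4 169.2]
0.61 lipN [264.1 158.2] [330.5 177.1]
0.61 lipF [270.  146.4] [352.4 175.8]
0.61 wallN [264.2 151.1] [331.6 175. ]
0.61 wallF [270.2 139.3] [354.1 173.6]
```

The hanging legs in front of the bar appear to reach down to about z = 0.09-0.10, lower than the rim. So I'll dip the pan's nose, slide in sideways under them and then level up against the bar. That also keeps the pan clear of the tape roll.

```bash
cat >> h.py <<'E'
def ori(h,p): return R.from_euler('ZYZX',[h,p,180,180],degrees=True).as_matrix()
def plan2(goals,grip=-1):
    """goals (Gx,Gy,Gz of grasp point, heading, nose-down pitch, rows)"""
    o=telemetry.get_obs();M=R.from_rotvec(o["orientation"]).as_matrix();p=o["tcp_pos"]
    for x,y,z,h,pt,n in goals:
        N=ori(h,pt);w=R.from_matrix(M.T@N).as_rotvec(degrees=True)/n
        t=np.array([x,y,z])+.0187*N[:,2]
        for k in range(n):
            Rk=M@R.from_rotvec(w*k,degrees=True).as_matrix()
            print([*(np.round(w/6,2)+0).tolist(),*(np.round(Rk.T@((t-p)/n),4)+0).tolist(),grip])
        p,M=t,N
def scoop():
    o=telemetry.get_obs();M=R.from_rotvec(o["orientation"]).as_matrix();G=o["tcp_pos"]-.0187*M[:,2]
    X,Y,Z=-M[:,0],M[:,1],-M[:,2]
    O=G+.125*X-.0344*Z
    f=lambda a,b,c:(O+a/1e3*X+b/1e3*Y+c/1e3*Z).round(4)
    print("G",G.round(4),"origin",O.round(4),"heading",np.degrees(np.arctan2(X[1],X[0])).round(2),"pitch",np.degrees(-np.arcsin(X[2])).round(2),"front rim mid",f(51,0,45),"rear bottom",f(-55,0,0))
E
python3 -c "
from h import *
show();scoop()
plan2([(.450,-.02,.1195,3.5,18,5),(.450,-.135,.1195,3.5,18,6)])"
```

```text
12.97 [ 0.428  -0.006   0.0744] phi 177.69 tilt z [-0.001  0.001 -1.   ] f [-0.2 -0.5 -1.9] w 0.0184 gf 107.6 j7 [0.84 0.65]
G [ 0.428  -0.006   0.0931] origin [ 0.5529 -0.011   0.0586] heading -2.31 pitch 0.05 front rim mid [ 0.6039 -0.0131  0.1036] rear bottom [ 0.4979 -0.0088  0.0587]Traceback (most recent call last):
  File "<string>", line 4, in <module>
    plan2([(.450,-.02,.1195,3.5,18,5),(.450,-.135,.1195,3.5,18,6)])
    ~~~~~^^^^^^^^^^^^^^^^^^^^^^^^^^^^^^^^^^^^^^^^^^^^^^^^^^^^^^^^^^
  File "h.py", line 38, in plan2
    N=ori(h,pt);w=R.from_matrix(M.T@N).as_rotvec(degrees=True)/n
  File "h.py", line 33, in ori
    def ori(h,p): return R.from_euler('ZYZX',[h,p,180,180],degrees=True).as_matrix()
                         ~~~~~~~~~~~~^^^^^^^^^^^^^^^^^^^^^^^^^^^^^^^^^^^
  File "scipy/spatial/transform/_rotation.pyx", line 1413, in scipy.spatial.transform._rotation.Rotation.from_euler
ValueError: Expected axis specification to be a non-empty string of upto 3 characters, got ZYZX
```

```bash
sed -i "s/^def ori.*/def ori(h,p): return (R.from_euler('ZY',[h,p],degrees=True)*R.from_euler('ZX',[180,180],degrees=True)).as_matrix()/" h.py
python3 -c "
from h import *
plan2([(.450,-.02,.1195,3.5,18,5),(.450,-.135,.1195,3.5,18,8)])"
```

```text
[0.03, 0.6, -0.19, -0.0034, -0.0027, -0.0055, -1]
[0.03, 0.6, -0.19, -0.003, -0.0028, -0.0056, -1]
[0.03, 0.6, -0.19, -0.0025, -0.0029, -0.0058, -1]
[0.03, 0.6, -0.19, -0.0021, -0.003, -0.0059, -1]
[0.03, 0.6, -0.19, -0.0017, -0.003, -0.0061, -1]
[0.0, 0.0, 0.0, 0.0008, -0.0143, 0.0003, -1]
[0.0, 0.0, 0.0, 0.0008, -0.0143, 0.0003, -1]
[0.0, 0.0, 0.0, 0.0008, -0.0143, 0.0003, -1]
[0.0, 0.0, 0.0, 0.0008, -0.0143, 0.0003, -1]
[0.0, 0.0, 0.0, 0.0008, -0.0143, 0.0003, -1]
[0.0, 0.0, 0.0, 0.0008, -0.0143, 0.0003, -1]
[0.0, 0.0, 0.0, 0.0008, -0.0143, 0.0003, -1]
[0.0, 0.0, 0.0, 0.0008, -0.0143, 0.0003, -1]
```

Request:
apply_moves([
  [0.03,0.6,-0.19,-0.0035,-0.0025,-0.0055,-1],
  [0.03,0.6,-0.19,-0.003,-0.003,-0.0055,-1],
  [0.03,0.6,-0.19,-0.0025,-0.003,-0.006,-1],
  [0.03,0.6,-0.19,-0.002,-0.003,-0.006,-1],
  [0.03,0.6,-0.19,-0.0015,-0.003,-0.006,-1],
  [0,0,0,0,0,0,-1],
  [0,0,0,0,0,0,-1],
  [0,0,0,0,0,0,-1],
])

```text
clock: 13.63
tcp_pos: [0.4438, -0.0196, 0.1019]
orientation: [0.09, -2.827, 0.015]
contact_force: [-0.3, -0.4, -0.6]
grip_width: 0.0183
gripper_force: 107.6
```

```bash
python3 -c "
from h import *
show();scoop()
s=grab_frame('side');t=grab_frame('top')
o=telemetry.get_obs();M=R.from_rotvec(o['orientation']).as_matrix();G=o['tcp_pos']-.0187*M[:,2]
X,Y,Z=-M[:,0],M[:,1],-M[:,2];O=G+.125*X-.0344*Z
np.set_printoptions(precision=1,suppress=True)
h=cv2.cvtColor(s,cv2.COLOR_BGR2HSV)
for n,(a,b,c) in dict(fl=(55,50,45),fr=(55,-50,45),flb=(55,50,0)).items():
    q=O+a/1e3*X+b/1e3*Y+c/1e3*Z;print(n,q*1000,'side',proj('side',q),'top',proj('top',q))
g=cv2.cvtColor(s,cv2.COLOR_BGR2GRAY);p=proj('side',O+.055*X+.05*Y+.045*Z).astype(int)
for v in range(p[1]-8,p[1]+10): print(v,p[0]-10,' '.join('%2d'%(x//10) for x in g[v,p[0]-10:p[0]+12]))
g=cv2.cvtColor(t,cv2.COLOR_BGR2GRAY);p=proj('top',O+.055*X+.05*Y+.045*Z).astype(int)
for v in range(p[1]-8,p[1]+10): print(v,p[0]-10,' '.join('%2d'%(x//10) for x in g[v,p[0]-10:p[0]+12]))
plan2([(.450,-.135,.1195,3.5,18,8)])"
```

```text
13.63 [ 0.4438 -0.0196  0.1019] phi -176.34 tilt z [-0.308 -0.02  -0.951] f [-0.3 -0.4 -0.6] w 0.0183 gf 107.6 j7 [0.76 0.92]
G [ 0.4496 -0.0192  0.1197] origin [ 0.5577 -0.0123  0.0484] heading 3.66 pitch 17.97 front rim mid [ 0.6199 -0.0083  0.0755] rear bottom [ 0.5055 -0.0156  0.0654]
fl [620.3  41.3  74.3] side [242.5 210.8] top [277.4 179.5]
fr [626.7 -58.5  74.4] side [253.7 188. ] top [313.1 177.2]
flb [606.4  40.4  31.5] side [247.  220.5] top [278.2 186.8]
202 232 13 11  9  5  5  5  5  5  5  6  4  4  4  5  8 10 10  8  7  7  7  7
203 232 10 10  6  6  5  5  5  5  5  9  5  4  4  5  8 10  9  7  7  7  7  7
204 232  6  6  6 12  8  5  5  5  8 11  5  4  4  5  7 10  8  7  7  7  7  7
205 232  5  5  8 16 11  6  5  5 10 10  5  4  4  5  8 10  8  7  7  7  7  7
206 232  5  5  7 12  6  5  5  6  6  6  4  4  4  5 10 12 11  7  7  7  7  7
207 232  5  5  6  6  5  5  6  6  6  6  4  4  4  4 10 10 10  8  7  7  6  7
208 232  8  6  5  4  5  6  6  6  6  5  4  4  4  5  9 11 10 10  7  7  7  7
209 232 10  8  5  5  5  6  6  6  6  5  5  4  4  5  8 12 12 12 10 10  9 10
210 232  6  5  5  5  6  6  6  5  8  8
[... 1694 characters left out ...]
 8 10 10 10 10 10 11 11 11 11 11 11 11 10 11
185 267  4  4  5  7  6  7  8  7  7  9 11 10 11 11 11 11 11 11 11 11 11  9
186 267  5  4  5  6  7  8  8  9  9  7  8 11 11 11 11 11 11 11 11 11 11 11
187 267  7  5  5  7  7  7  8  8  9 10  8  8 11 11 11 11 11 11 11 11 11 11
188 267 10 10  8  7  7  7  6  7  8 10 11  9  7 11 12 11 11 11 11 11 11 11
[0.0, 0.0, 0.0, 0.0008, -0.0144, 0.0003, -1]
[0.0, 0.0, 0.0, 0.0008, -0.0144, 0.0003, -1]
[0.0, 0.0, 0.0, 0.0008, -0.0144, 0.0003, -1]
[0.0, 0.0, 0.0, 0.0008, -0.0144, 0.0003, -1]
[0.0, 0.0, 0.0, 0.0008, -0.0144, 0.0003, -1]
[0.0, 0.0, 0.0, 0.0008, -0.0144, 0.0003, -1]
[0.0, 0.0, 0.0, 0.0008, -0.0144, 0.0003, -1]
[0.0, 0.0, 0.0, 0.0007, -0.0144, 0.0003, -1]
```

Request:
apply_moves([
  [0,0,0,0.001,-0.0145,0,-1],
  [0,0,0,0.001,-0.0145,0,-1],
  [0,0,0,0.001,-0.0145,0,-1],
  [0,0,0,0.001,-0.0145,0,-1],
  [0,0,0,0.0005,-0.0145,0.0005,-1],
  [0,0,0,0.0005,-0.0145,0.0005,-1],
  [0,0,0,0.0005,-0.0145,0.0005,-1],
  [0,0,0,0.0005,-0.014,0.0005,-1],
])

```text
clock: 14.4
tcp_pos: [0.4451, -0.1372, 0.1022]
orientation: [0.089, -2.826, 0.015]
contact_force: [0.5, 1.0, -1.5]
grip_width: 0.0185
gripper_force: 107.7
```

```bash
python3 -c "
from h import *
show();scoop()
s=grab_frame('side');t=grab_frame('top')
o=telemetry.get_obs();M=R.from_rotvec(o['orientation']).as_matrix();G=o['tcp_pos']-.0187*M[:,2]
X,Y,Z=-M[:,0],M[:,1],-M[:,2];O=G+.125*X-.0344*Z
np.set_printoptions(precision=1,suppress=True)
for n,(a,b,c) in dict(fl=(55,50,45),fr=(55,-50,45),flb=(55,50,0),rl=(-55,50,45)).items():
    q=O+a/1e3*X+b/1e3*Y+c/1e3*Z;print(n,q*1000,'side',proj('side',q),'top',proj('top',q))
g=cv2.cvtColor(s,cv2.COLOR_BGR2GRAY)
for v in range(156,196): print(v,' '.join('%2d'%(x//10) for x in g[v,244:300]))
plan2([(.4455,-.135,.0925,3.5,0,5)])"
```

```text
14.4 [ 0.4451 -0.1372  0.1022] phi -176.38 tilt z [-0.308 -0.02  -0.951] f [ 0.5  1.  -1.5] w 0.0185 gf 107.7 j7 [0.94 1.12]
G [ 0.4509 -0.1369  0.1199] origin [ 0.5589 -0.1301  0.0486] heading 3.62 pitch 18.01 front rim mid [ 0.6212 -0.1261  0.0756] rear bottom [ 0.5067 -0.1334  0.0656]
fl [622.1 -78.4  73.8] side [257.5 184.3] top [320.2 178.9]
fr [ 628.  -178.2   74. ] side [267.8 163.5] top [355.9 176.7]
flb [608.2 -79.3  31. ] side [261.5 194.1] top [319.5 186.2]
rl [517.7 -84.5 107.9] side [288.9 185.5] top [323.6 214.9]
156  6  6  6  6  6  2  1  2  2  2  3  3  3  3  5  7  8  8  8  6  6  6  6  5  4  7  4  4  4  8 17 17 17 17 17 17 17 17 17 17 17 17 17 17 17 17 17 17 17 17 17 13  5  2  2  2
157  6  6  6  6  6  2  2  2  1  2  2  2  2  2  2  3  6  7  8  6  5  4  5  4  4  4  4  4  4  9 17 17 17 17 17 17 17 17 17 17 17 17 17 17 17 17 17 17 17 17 17 17  9  5  2  2
158  6  6  6  6  6  4  3  3  3  2  2  2  2  3  4  4  4  7  8  5  5  4  4  4  4  4  4  4  4 11 17 17 17 17 17 17 17 17 17 17 17 17 17 17 17 17 17 17 17 17 17 16 12  9  6  3
159  6  6  6  6  6  3  4  4  5  5  4  5  5  6  6  7
[... 5842 characters left out ...]
 11 11 11  8  7  7  7  7  7  7  7  7  7  7  7  7  7  7  7  7  7  7  7  7  7  7  7  7  7  7  7  7  7  7  7  7  8  9 10  8  8  7
194  9  5  9 11  9 15 14 14 14 16 12 11 11 11 11 11 11 10  8  8  8  8  7  7  8  8  7  7  7  7  7  7  7  7  7  7  7  7  7  7  7  7  7  7  7  7  7  7  7  9 10 10 13 10  9  8
195  4  5 13 16 13 17 18 18 17 12 11 11 12 11 11 11 11 11 11 10 10 10  9  9  9  9  9  8  8  8  9  9  8  8  8  8  8  7  8  8  7  7  7  7  7  7  7  7  7  9 10 10 10 10 10  9
[0.0, -0.6, 0.0, -0.0018, 0.0008, 0.0053, -1]
[0.0, -0.6, 0.0, -0.0015, 0.0008, 0.0054, -1]
[0.0, -0.6, 0.0, -0.0012, 0.0008, 0.0055, -1]
[0.0, -0.6, 0.0, -0.0008, 0.0008, 0.0055, -1]
[0.0, -0.6, 0.0, -0.0005, 0.0008, 0.0056, -1]
```

The pan corner shows at (258,183) in the side view against (257.5,184.3) predicted, and there was no contact force. Now I'll level up below the bar.

Request:
apply_moves([
  [0,-0.6,0,-0.002,0,0.0055,-1],
  [0,-0.6,0,-0.0015,0,0.0055,-1],
  [0,-0.6,0,-0.001,0,0.0055,-1],
  [0,-0.6,0,-0.001,0,0.0055,-1],
  [0,-0.6,0,-0.0005,0,0.0055,-1],
  [0,0,0,0,0,0,-1],
  [0,0,0,0,0,0,-1],
  [0,0,0,0,0,0,-1],
])

```text
clock: 15.17
tcp_pos: [0.4469, -0.1359, 0.0745]
orientation: [0.1, -3.139, -0.0]
contact_force: [-0.1, 0.3, -1.6]
grip_width: 0.018
gripper_force: 107.7
```

```bash
python3 -c "
from h import *
show();scoop();print(telemetry.get_obs()['moment'].round(2))"
```

```text
15.17 [ 0.4469 -0.1359  0.0745] phi -176.35 tilt z [-0.001 -0.    -1.   ] f [-0.1  0.3 -1.6] w 0.018 gf 107.7 j7 [1.1  1.03]
G [ 0.4469 -0.1359  0.0932] origin [ 0.5716 -0.1279  0.0587] heading 3.65 pitch 0.04 front rim mid [ 0.6226 -0.1247  0.1036] rear bottom [ 0.5168 -0.1314  0.0587]
[-0.07  0.15 -0.04]
```

Request:
apply_moves([
  [0,0,0,0.001,0,-0.005,-1],
  [0,0,0,0,0,-0.005,-1],
  [0,0,0,0,0,-0.004,-1],
  [0,0,0,0,0,-0.003,-1],
  [0,0,0,0,0,-0.003,-1],
  [0,0,0,0,0,0,-1],
  [0,0,0,0,0,0,-1],
  [0,0,0,0,0,0,-1],
])

```text
clock: 15.83
tcp_pos: [0.4452, -0.1363, 0.0939]
orientation: [0.099, -3.14, 0.0]
contact_force: [0.4, 0.1, -2.3]
grip_width: 0.0184
gripper_force: 107.6
```

```bash
python3 -c "
from h import *
show();scoop();print(telemetry.get_obs()['moment'].round(2))
s=grab_frame('side');g=cv2.cvtColor(s,cv2.COLOR_BGR2GRAY)
for v in range(145,184): print(v,' '.join('%2d'%(x//10) for x in g[v,250:280]))"
```

```text
15.83 [ 0.4452 -0.1363  0.0939] phi -176.37 tilt z [-0. -0. -1.] f [ 0.4  0.1 -2.3] w 0.0184 gf 107.6 j7 [1.13 1.06]
G [ 0.4452 -0.1363  0.1126] origin [ 0.57   -0.1284  0.0781] heading 3.63 pitch 0.02 front rim mid [ 0.6209 -0.1251  0.1231] rear bottom [ 0.5151 -0.1318  0.0782]
[-0.    0.22 -0.01]
145  9  9  9  9  9  9 11 14 14 12  8  4  4 16 17 17 11  7 10  9  5  5  5  5 17 17 17 17 17 17
146  9  9  9  9  9  9  9  8 12 16 14  9  5  7 13 13  7  9 10  6  5  5  5  5 17 17 17 17 17 17
147  9  9  9  9  9  9  9  8  8 10 16 15 12  7  3  3  5 10  9  5  5  5  5  5 17 17 17 17 17 17
148  8  9  9  9  9  9  9  9  8  8  8 14 16 14  9  5  7 10  5  5  5  5  5  5 17 17 17 17 17 17
149  8  8  9  9  9  9  9  9  8  8  9  9 11 16 15 12  9  7  5  5  5  5  4  6 17 17 17 17 17 17
150  7  8  9  9  9  9  9  9  9  8  9  9  9  9 14 16  6  5  5  5  5  5  4  8 17 17 17 17 17 17
151 11  7  9  9  9  9  9  9  9  9  9  9  9  9  9  9  5  5  9  8  5  4  4  8 17 17 17 17 17 17
152 16  6  6  9  9  9  9  9  9  9  9  9  9  9  9  8  5  5 13 11  5  5  4  8 17 17 17 17 17 17
153  9  5  4  4  7  9  9  9  9  9  9  9  9  9  9
[... 2165 characters left out ...]
 15 15 15 15 15 14 14 14 14 14 12 10 10 10
177  9 10 10 10 10 10 10  9  7  7  7  7  7  6  8 10 12 14 14 15 15 15 15 15 15 15 15 11 10 10
178  9  9  9  9 10  9 10  9  7  7  7  7  7  7  7  7  7  7  9 12 12 14 14 15 15 15 15 13 12 11
179  9  9  9  9  9  8 10  9  7  7  7  7  7  7  7  7  7  7  7  7  7  7  9 12 12 14 14 15 15 14
180  9  9  9  9  8  8 10  9  7  7  7  7  7  7  7  7  7  7  7  7  7  7  7  7  7  8  9 12 12 14
181  9  9  9  9  7  9 10  8  7  7  7  7  7  7  7  7  7  7  7  7  7  7  7  7  7  7  7  7  7  8
182  9  9  9  9  8 10 10  8  7  7  7  7  7  7  7  7  7  7  7  7  7  7  7  7  7  7  7  7  7  7
183  9  9  9  8  9 10 10  9  7  7  7  7  7  7  7  7  7  7  7  7  7  7  7  7  7  7  7  7  7  7
```

The bar is in contact: the force went up 0.7 N, which is the gate's weight, and the gate is about 8 mm up. I'll raise it the rest of the way.

Request:
apply_moves([
  [0,0,0,0,0,-0.006,-1],
  [0,0,0,0,0,-0.007,-1],
  [0,0,0,0,0,-0.007,-1],
  [0,0,0,0,0,-0.007,-1],
  [0,0,0,0,0,-0.006,-1],
  [0,0,0,0,0,-0.002,-1],
  [0,0,0,0,0,0,-1],
  [0,0,0,0,0,0,-1],
])

```text
clock: 16.55
tcp_pos: [0.4452, -0.1363, 0.129]
orientation: [0.099, -3.14, 0.001]
contact_force: [-0.8, -0.4, -3.1]
grip_width: 0.0184
gripper_force: 108.0
```

Request:
apply_moves([
  [0,0,0,0,0,0,-1],
  [0,0,0,0,0,0,-1],
  [0,0,0,0,0,0,-1],
  [0,0,0,0,0,0,-1],
  [0,0,0,0,0,0,-1],
  [0,0,0,0,0,0,-1],
  [0,0,0,0,0,0,-1],
  [0,0,0,0,0,0,-1],
])

```text
clock: 17.22
tcp_pos: [0.4453, -0.1361, 0.1289]
orientation: [0.1, -3.14, -0.0]
contact_force: [0.2, -0.3, -4.0]
grip_width: 0.0183
gripper_force: 108.0
```

```bash
cat > chk.py <<'E'
from h import *
show();scoop();print(telemetry.get_obs()['moment'].round(2))
t=grab_frame('top');g=cv2.cvtColor(t,cv2.COLOR_BGR2GRAY)
for v in range(128,222,2): print(v,' '.join('%2d'%(x//10) for x in g[v,316:362]))
E
python3 chk.py
```

```text
17.22 [ 0.4453 -0.1361  0.1289] phi -176.36 tilt z [-0.  0. -1.] f [ 0.2 -0.3 -4. ] w 0.0183 gf 108.0 j7 [1.18 1.12]
G [ 0.4453 -0.1361  0.1476] origin [ 0.57   -0.1282  0.1132] heading 3.64 pitch 0.02 front rim mid [ 0.6209 -0.125   0.1581] rear bottom [ 0.5151 -0.1317  0.1132]
[0.03 0.5  0.03]
128  9 12 13 12 12  6  6  6  6  6  6  5  5  6  8 14 14 13 13 14 14 14 14 14 14 14 14 14 14 14 14 13 13 14  8  6 12 14 13 13 13 13 13 13 13 13
130 11 13 13 13 12  8  6  6  6  6  6  5  5  6  8 14 14 13 13 14 14 14 14 14 14 14 14 14 14 14 14 13 13 14  8  6 12 14 13 13 13 13 13 13 13 12
132 14 11 12 13 13 10 10  9 11 11 11  8  7  6  6 14 14 13 13 14 14 14 14 14 14 14 14 14 14 14 14 13 13 14  8  6 12 14 13 12 12 12 12 12 12 13
134 14 10 13 13 13 13 13 13 13 12 12 11  7  6  6 14 14 13 13 14 14 14 14 14 14 14 14 14 14 14 14 13 13 14  8  6  9 14 13 12 12 12 12 13 13 13
136 14 13 13 13 13 13 12 13 13 13 12 12  8  6  6 14 14 14 13 14 14 14 14 14 14 14 14 14 14 14 14 13 13 14 10  6  9 14 13 13 13 13 13 13 13 13
138 14 11 13 13 13 13 13 13 12 12 12 12  9  7  6 12 14 13 13 13 14 14 14 13 14 14 14 14 13 14
[... 5170 characters left out ...]
 13 13  9 10 13  9  7 13 13 13  8  7  8  8  9  8  8  8  8  8  8  8  8  8  8  8  8  8  8  8  8  8  8  8  8  8  8  8  8  8  8  8  8  8
214 13 13 13  9 11 13 14  8  5 13 13 13 13 13 13  9  9  8  8  8  8  8  8  8  8  8  8  8  8  8  8  8  8  8  8  7  7  7  7  7  6  6  7  6  6  6
216 13 13 11 11 14 14 12 10  6  8  8  8  8  7  7  7  6  6  5  5  5  5  5  5  5  8  8  8  8  8  8  8  6  5  6  6  6  6  7  6  6  5  6  6  7  7
218 14 14  7 13 13 13  8  8  7  7  8  8  8 12  8  7  7  7  7  7  7  7  7  6  5  7  8  8  8  8  8  8  6  8  7  7  6  6  6  6  7  7  7  8  8  8
220 14 12  7 13 14 12  8  8  8  8  8  8  8  8  7  7  7  7  7  7  7  7  7  7  5  7  8  8  8  8  8  8  6  6  6  6  6  7  7  7  8  8  8  9  9  9
```

The chute is empty and dark discs show in the pan, at (342,203) and near (341,185). I'll lower the pan so the gate shuts, then check the discs.

Request:
apply_moves([
  [0,0,0,0,0,0.008,-1],
  [0,0,0,0,0,0.01,-1],
  [0,0,0,0,0,0.01,-1],
  [0,0,0,0,0,0.01,-1],
  [0,0,0,0,0,0.01,-1],
  [0,0,0,0,0,0.005,-1],
  [0,0,0,0,0,0,-1],
  [0,0,0,0,0,0,-1],
])

```text
clock: 17.93
tcp_pos: [0.4453, -0.1358, 0.0757]
orientation: [0.101, -3.139, -0.001]
contact_force: [0.7, 0.4, -3.2]
grip_width: 0.0183
gripper_force: 108.1
```

```bash
cat > chk.py <<'E'
from h import *
show();scoop();print(telemetry.get_obs()['moment'].round(2))
np.set_printoptions(precision=1,suppress=True)
t=grab_frame('top');s=grab_frame('side')
for cam in('top','side'):
    for d in silhouettes('round0_center',cam)[:6]:
        m=d['mask'];v,u=np.nonzero(m);print(cam,round(d['p'],2),u.mean().round(1),v.mean().round(1),m.sum())
o=telemetry.get_obs();M=R.from_rotvec(o['orientation']).as_matrix();G=o['tcp_pos']-.0187*M[:,2]
X,Y,Z=-M[:,0],M[:,1],-M[:,2];O=G+.125*X-.0344*Z
for n,(a,b,c) in dict(fl=(47,42,45),fr=(47,-42,45),rl=(-47,42,45),rr=(-47,-42,45)).items():
    q=O+a/1e3*X+b/1e3*Y+c/1e3*Z;print(n,'side',proj('side',q),'top',proj('top',q))
for im,(u0,u1,v0,v1,st) in ((t,(320,362,170,222,2)),(s,(252,300,150,200,1))):
    g=cv2.cvtColor(im,cv2.COLOR_BGR2GRAY);print(u0)
    for v in range(v0,v1,st): print(v,''.join('%x'%min(15,x//10) for x in g[v,u0:u1]))
E
python3 chk.py
```

```text
17.93 [ 0.4453 -0.1358  0.0757] phi -176.33 tilt z [-0.001  0.001 -1.   ] f [ 0.7  0.4 -3.2] w 0.0183 gf 108.1 j7 [1.1  1.04]
G [ 0.4453 -0.1359  0.0944] origin [ 0.5701 -0.1278  0.0599] heading 3.67 pitch 0.03 front rim mid [ 0.621  -0.1246  0.1049] rear bottom [ 0.5152 -0.1314  0.0599]
[-0.02  0.35 -0.03]
fl side [260.3 177.2] top [322.8 179.6]
fr side [268.9 159.6] top [353.6 177.6]
rl side [288.5 184.6] top [325.3 213.9]
rr side [296.3 166.6] top [356.3 211.9]
320
170 ebc8888888868deddedeeeeeddedeee86beddddddd
172 dba789a888667dddddddddeedddddeea69ddcccccc
174 ea97889766666dedddddddeeddddde9769dba9bccc
176 9886899666766de98999888888888888888888accc
178 9cca88a65887888888888888776666555686558ccc
180 6cdd6664487458864444444444444444467549cccd
182 6cdd6544454446754444436bbbbcb7444447bccccc
184 6bddc6444444344454444334bcccc854454bbccccc
186 6addc644753343455543433449ccc8777447bccccc
188 78cdcaabcb5333588bb8bb5445bc877775467888cc
190 68ddccdccccc544448cea655568888888656777788
192 97cdcccdddccb44455555544677777777646888778
194 97dddccddddddc8444544457777777777655888778
196 b6dddccddddd
[... 2548 characters left out ...]
ff866788888
187 9bbbb9777777777777777777777777777779ccc866888888
188 abbbba988777777777777777777777777777777766888888
189 bbbbbbbb9987777777777777777777777777778867888888
190 bbcbbbcbbbb9888777777777777777777777777767888888
191 cbbcbbbcbbbaaa9988877777777777777777777778888888
192 cbbbbbbbbbaaaaaaaa988777777777777777777788888788
193 cbbbbbbbbbaaaaaaaa9aa998888777777777778889888887
194 bbbbbcbbbbbaaaa9aa9aaaaaa99877777777778aaaaa9998
195 bbbbbbbbbbbaaaaaaaaaaaaaaaaa88987777778aaaaaaaa9
196 bbbbbbbbbcaaaaaaaaaaaaaaaaaa87aa9988889aaaaaaaaa
197 ebdbbbbbbbaaaaaaaaaaaaaaaaaa878aaaaa9aaaaaaaaaaa
198 fefdddbbbbbaaaaaaaaaaaaaaaaa877bdddaaaaaaaaaaabb
199 ffffffedebbbbbaaaaaaaaaaaaaa7779effdcbaaaaaaaabb
```

```bash
python3 -c "
from h import *
np.set_printoptions(precision=4,suppress=True)
print(tri([272.2,173.6],[338.8,189.6]),tri([285.6,178.2],[340,205]))
for c in('side','top'):
    im=grab_frame(c)
    for n in('round0_center','sample_round','round1_center'):
        for d in silhouettes(n,c)[:6]: print(c,n,round(d['p'],2),np.round(d['extent'],1))
"
```

```text
(array([ 0.5906, -0.1282,  0.0887]), np.float64(0.0020612111168051535)) (array([ 0.5469, -0.1322,  0.0821]), np.float64(0.0013767302534704684))
side sample_round 0.52 [271.6 176.6   9.9  15.7]
side sample_round 0.41 [280.6 132.3   9.9   9.2]
side round1_center 0.45 [295.3 179.3  77.6  40.6]
top sample_round 0.16 [412.8 231.9  75.   58. ]
top round1_center 0.46 [335.9 189.6  12.4   7.9]
top round1_center 0.42 [181.4 153.9  13.4  16.1]
```

Gate down, force reading consistent with all three parts. One disc lies flat at the rear, and one leans near the front over or next to the third. I'll dip the nose below the legs again, slowly, and re-check.

```bash
python3 -c "
from h import *
plan2([(.4535,-.136,.127,3.6,22,8)])"
```

```text
[0.0, 0.46, 0.0, -0.0001, 0.0, -0.0042, -1]
[0.0, 0.46, 0.0, 0.0001, 0.0, -0.0042, -1]
[0.0, 0.46, 0.0, 0.0003, 0.0, -0.0042, -1]
[0.0, 0.46, 0.0, 0.0005, 0.0, -0.0042, -1]
[0.0, 0.46, 0.0, 0.0007, 0.0, -0.0042, -1]
[0.0, 0.46, 0.0, 0.0009, 0.0, -0.0041, -1]
[0.0, 0.46, 0.0, 0.0011, 0.0, -0.0041, -1]
[0.0, 0.46, 0.0, 0.0012, 0.0, -0.004, -1]
```

Request:
apply_moves([
  [0,0.46,0,0,0,-0.004,-1],
  [0,0.46,0,0,0,-0.004,-1],
  [0,0.46,0,0.0005,0,-0.004,-1],
  [0,0.46,0,0.0005,0,-0.004,-1],
  [0,0.46,0,0.0005,0,-0.004,-1],
  [0,0.46,0,0.001,0,-0.004,-1],
  [0,0.46,0,0.001,0,-0.004,-1],
  [0,0.46,0,0.001,0,-0.004,-1],
])

```text
clock: 19.2
tcp_pos: [0.4467, -0.1361, 0.1086]
orientation: [0.087, -2.753, 0.017]
contact_force: [0.5, -0.9, -3.4]
grip_width: 0.0185
gripper_force: 108.1
```

Request:
apply_moves([
  [0,0,0,0,0.012,0,-1],
  [0,0,0,0,-0.024,0,-1],
  [0,0,0,0,0.024,0,-1],
  [0,0,0,0,-0.024,0,-1],
  [0,0,0,0,0.024,0,-1],
  [0,0,0,0,-0.012,0,-1],
  [0,0,0,0,0,0,-1],
  [0,0,0,0,0,0,-1],
])

```text
clock: 19.87
tcp_pos: [0.4461, -0.136, 0.1082]
orientation: [0.087, -2.755, 0.017]
contact_force: [-0.4, 1.0, -2.8]
grip_width: 0.0183
gripper_force: 108.6
```

```bash
python3 chk.py
```

```text
19.87 [ 0.4461 -0.136   0.1082] phi -176.38 tilt z [-0.375 -0.024 -0.927] f [-0.4  1.  -2.8] w 0.0183 gf 108.6 j7 [0.9  1.13]
G [ 0.4531 -0.1355  0.1255] origin [ 0.5558 -0.129   0.0467] heading 3.62 pitch 22.05 front rim mid [ 0.6199 -0.125   0.0693] rear bottom [ 0.505  -0.1322  0.0674]
[-0.   -0.29  0.01]
top 0.43 329.1 203.3 94
fl side [260.5 184.7] top [321.8 182.1]
fr side [268.9 167.2] top [351.7 180.1]
rl side [286.7 184.1] top [325.  211.7]
rr side [294.5 166.1] top [356.  209.7]
320
170 ebd888877767789987bbbbbbbbbb9ccccccccccccc
172 ebb789a664444568aa89cbbbbbbbbacccccccdcddd
174 eef889a65444664468b97bbbbbbbbbb8cddddddddd
176 ddd99ac744444444457ab78bbbbbbbbbaddddddddd
178 999799b64444444444469ba7bbbbbbbbbb8ddd9abb
180 9999666444443444444469cb78bbbbbbbbbbabcccc
182 9aaaa744443444444445568cb76bbbbbbbbbbacccc
184 8aa985444543443443445469cc778bbbbbbbbbb9cc
186 8aa8854464454433444444467ca766abbbbbbcccbc
188 6aa88775444343443444444457c76767cbcbcccccc
190 5aa9a9a5444774444433434347b976666bcccccccc
192 69aaaa844444654333343344468b976667bdccdddd
194 68aaaa843555554443443344447aa76676
[... 2573 characters left out ...]
a7778777888
187 9bbbbb98977777776777777777777777777767777b978888
188 abbbbba7777777777777777777777777777777777bb98888
189 bbccbbc8777777777777777777777777777777777aab8888
190 bcccbbca77777777777777777777777777777777777a8887
191 ccccbccc8777777777777777777777777777777777788888
192 ccbbbbcba777777777777777777777777777777777798878
193 cdbbbcbbb8777777777777777777777777777777778b8888
194 efcbccbbba77777777777777777777777777777777afa998
195 ffcbcbbbcc87777777777777777777777777777778aaaaa9
196 ffbbbbbbcca8888888888898889887988888888889aaaaaa
197 fedbbbbbbcaaaaaaaaaaaaaaaaaa878abaaaaaaaaaaaaaaa
198 fffdbbbbccbaaaaaaaaaaaaaaaaa877bbaaaaaaaaaaaaaaa
199 ffffeddcbbbbaaaaaaaaaaaaaaaa7778adedbacaaaaaaaaa
```

```bash
python3 -c "
from h import *
np.set_printoptions(precision=1,suppress=True)
o=telemetry.get_obs();M=R.from_rotvec(o['orientation']).as_matrix();G=o['tcp_pos']-.0187*M[:,2]
X,Y,Z=-M[:,0],M[:,1],-M[:,2];O=G+.125*X-.0344*Z;B=np.c_[X,Y,Z]
for n,a,b in(('D2',[269.2,181.8],[331.5,190.5]),('D3',[279.5,181.5],[329,203])):
    p,e=tri(a,b);print(n,p*1e3,e*1e3,'scoop',B.T@(p-O)*1e3)
# rays into scoop frame at heights above pan floor
for n,cam,uv in(('D1dot','side',[275,174.5]),('D1ctr','side',[271.5,175]),('D2dot','side',[269.2,181.8]),('D3','side',[279.5,182])):
    o_,d=ray(cam,uv);o2,d2=B.T@(o_-O),B.T@d
    for h in(.03,.052): print(n,h,((o2+d2*(h-o2[2])/d2[2])*1e3))
"
```

```text
D2 [ 592.2 -109.9   66.6] 3.8268320494681056 scoop [27.2 16.5 32.4]
D3 [ 553.3 -100.2   94.7] 3.39146015203684 scoop [-18.7  28.7  44.1]
D1dot 0.03 [ 22.4 -21.2  30. ]
D1dot 0.052 [ 5.5  3.1 52. ]
D1ctr 0.03 [ 34.8 -19.3  30. ]
D1ctr 0.052 [17.6  4.9 52. ]
D2dot 0.03 [31.4 13.4 30. ]
D2dot 0.052 [14.3 36.8 52. ]
D3 0.03 [-7.1 15.5 30. ]
D3 0.052 [-23.3  39.   52. ]
```

All three discs now lie flat in the pan, well below the rim: two side by side at the front and one behind. I'll slide out sideways to the right, under the legs and towards the scale.

Request:
apply_moves([
  [0,0,0,0.001,-0.005,0,-1],
  [0,0,0,0.001,-0.01,0,-1],
  [0,0,0,0.001,-0.015,0,-1],
  [0,0,0,0.001,-0.018,0,-1],
  [0,0,0,0.001,-0.018,0,-1],
  [0,0,0,0.001,-0.018,0,-1],
  [0,0,0,0.001,-0.018,0,-1],
  [0,0,0,0,-0.012,0,-1],
])

```text
clock: 20.73
tcp_pos: [0.4465, -0.2534, 0.1108]
orientation: [0.083, -2.754, 0.018]
contact_force: [0.8, -0.6, -2.8]
grip_width: 0.0183
gripper_force: 108.6
```

```bash
python3 -c "
from h import *
show();scoop()
grab_frame('side')
for d in silhouettes('gate_round','side')[:2]: print(d['p'],d['extent'])
plan2([(.42,-.262,.15,-8,0,8),(.382,-.238,.125,-40,0,8)])"
```

```text
20.73 [ 0.4465 -0.2534  0.1108] phi -176.56 tilt z [-0.376 -0.024 -0.926] f [ 0.8 -0.6 -2.8] w 0.0183 gf 108.6 j7 [1.03 1.33]
G [ 0.4536 -0.253   0.1281] origin [ 0.5562 -0.2469  0.0492] heading 3.44 pitch 22.13 front rim mid [ 0.6203 -0.2429  0.0717] rear bottom [ 0.5054 -0.2499  0.0699]
0.74 [265.0, 159.2, 22.6, 37.5]
[-0.05, -0.46, 0.23, 0.0041, -0.0009, -0.0011, -1]
[-0.05, -0.46, 0.23, 0.004, -0.001, -0.0013, -1]
[-0.05, -0.46, 0.23, 0.0039, -0.0011, -0.0015, -1]
[-0.05, -0.46, 0.23, 0.0038, -0.0012, -0.0017, -1]
[-0.05, -0.46, 0.23, 0.0037, -0.0012, -0.0019, -1]
[-0.05, -0.46, 0.23, 0.0036, -0.0013, -0.0021, -1]
[-0.05, -0.46, 0.23, 0.0034, -0.0014, -0.0023, -1]
[-0.05, -0.46, 0.23, 0.0033, -0.0015, -0.0024, -1]
[0.0, 0.0, 0.67, 0.0051, 0.0023, 0.0031, -1]
[0.0, 0.0, 0.67, 0.0053, 0.0019, 0.0031, -1]
[0.0, 0.0, 0.67, 0.0054, 0.0016, 0.0031, -1]
[0.0, 0.0, 0.67, 0.0055, 0.0012, 0.0031, -1]
[0.0, 0.0, 0.67, 0.0056, 0.0008, 0.0031, -1]
[0.0, 0.0, 0.67, 0.0056, 0.0004, 0.0031, -1]
[0.0, 0.0, 0.67, 0.0056, 0.0, 0.0031, -1]
[0.0, 0.0, 0.67, 0.0056, -0.0004, 0.0031, -1]
```

Request:
apply_moves([
  [-0.05,-0.46,0.23,0.004,-0.001,-0.001,-1],
  [-0.05,-0.46,0.23,0.004,-0.001,-0.0015,-1],
  [-0.05,-0.46,0.23,0.004,-0.001,-0.0015,-1],
  [-0.05,-0.46,0.23,0.004,-0.001,-0.0015,-1],
  [-0.05,-0.46,0.23,0.0035,-0.001,-0.002,-1],
  [-0.05,-0.46,0.23,0.0035,-0.0015,-0.002,-1],
  [-0.05,-0.46,0.23,0.0035,-0.0015,-0.0025,-1],
  [-0.05,-0.46,0.23,0.0035,-0.0015,-0.0025,-1],
])

```text
clock: 21.5
tcp_pos: [0.4201, -0.2581, 0.132]
orientation: [0.207, 3.132, 0.007]
contact_force: [0.3, -0.1, -2.9]
grip_width: 0.0182
gripper_force: 108.6
```

Request:
apply_moves([
  [0,0,0.67,0.005,0.0025,0.003,-1],
  [0,0,0.67,0.0055,0.002,0.003,-1],
  [0,0,0.67,0.0055,0.0015,0.003,-1],
  [0,0,0.67,0.0055,0.001,0.003,-1],
  [0,0,0.67,0.0055,0.001,0.003,-1],
  [0,0,0.67,0.0055,0.0005,0.003,-1],
  [0,0,0.67,0.0055,0,0.003,-1],
  [0,0,0.67,0.0055,-0.0005,0.003,-1],
])

```text
clock: 22.17
tcp_pos: [0.3819, -0.2339, 0.1078]
orientation: [-1.071, -2.952, -0.007]
contact_force: [0.6, 0.7, -2.9]
grip_width: 0.0185
gripper_force: 108.5
```

```bash
python3 -c "
from h import *
show();scoop()
plan2([(.3823,-.2397,.0825,-40,0,6)])"
```

```text
22.17 [ 0.3819 -0.2339  0.1078] phi 140.14 tilt z [ 0.001  0.005 -1.   ] f [ 0.6  0.7 -2.9] w 0.0185 gf 108.5 j7 [1.33 0.7 ]
G [ 0.3819 -0.234   0.1265] origin [ 0.4778 -0.314   0.0917] heading -39.86 pitch 0.15 front rim mid [ 0.517  -0.3469  0.1366] rear bottom [ 0.4356 -0.2787  0.0919]
[0.01, 0.0, 0.0, -0.0007, -0.0007, 0.0073, -1]
[0.01, 0.0, 0.0, -0.0007, -0.0007, 0.0073, -1]
[0.01, 0.0, 0.0, -0.0007, -0.0007, 0.0073, -1]
[0.01, 0.0, 0.0, -0.0007, -0.0007, 0.0073, -1]
[0.01, 0.0, 0.0, -0.0007, -0.0007, 0.0073, -1]
[0.01, 0.0, 0.0, -0.0007, -0.0007, 0.0073, -1]
```

Request:
apply_moves([
  [0.01,0,0,-0.0005,-0.0005,0.01,-1],
  [0.01,0,0,-0.0005,-0.0005,0.01,-1],
  [0.01,0,0,-0.0005,-0.0005,0.01,-1],
  [0.01,0,0,-0.0005,-0.0005,0.01,-1],
  [0.01,0,0,-0.0005,-0.0005,0.006,-1],
  [0.01,0,0,-0.0005,-0.0005,0.002,-1],
  [0,0,0,0,0,0,-1],
  [0,0,0,0,0,0,-1],
])

```text
clock: 22.83
tcp_pos: [0.3831, -0.2393, 0.0598]
orientation: [-1.067, -2.952, 0.002]
contact_force: [0.3, -0.3, -3.2]
grip_width: 0.0183
gripper_force: 108.5
```

Request:
apply_moves([
  [0,0,0,0,0,0.001,-1],
  [0,0,0,0,0,0.001,-1],
  [0,0,0,0,0,0.001,-1],
  [0,0,0,0,0,0,-1],
  [0,0,0,0,0,0.001,-1],
  [0,0,0,0,0,0,-1],
  [0,0,0,0,0,0,-1],
  [0,0,0,0,0,0,-1],
])

```text
clock: 23.5
tcp_pos: [0.3829, -0.2395, 0.0561]
orientation: [-1.067, -2.953, 0.003]
contact_force: [-4.2, 0.0, 4.5]
grip_width: 0.018
gripper_force: 109.8
```

```bash
python3 -c "
from h import *
show();scoop();print(telemetry.get_obs()['moment'].round(2))"
```

```text
23.5 [ 0.3829 -0.2395  0.0561] phi 140.26 tilt z [-0.003 -0.001 -1.   ] f [-4.2  0.   4.5] w 0.018 gf 109.8 j7 [1.24 0.61]
G [ 0.3829 -0.2394  0.0748] origin [ 0.479  -0.3194  0.0403] heading -39.74 pitch 0.07 front rim mid [ 0.5183 -0.3519  0.0852] rear bottom [ 0.4367 -0.2842  0.0403]
[ 0.19  0.3  -0.01]
```

The scoop is in contact with the plate at its centre. I'll release and retreat.

Request:
apply_moves([
  [0,0,0,0,0,-0.0005,-1],
  [0,0,0,0,0,0,-0.5],
  [0,0,0,0,0,0,0],
  [0,0,0,0,0,0,1],
  [0,0,0,0,0,0,1],
  [0,0,0,0,0,0,1],
  [0,0,0,0,0,0,1],
  [0,0,0,0,0,0,1],
])

```text
clock: 24.17
tcp_pos: [0.3828, -0.2393, 0.0563]
orientation: [-1.067, -2.952, 0.002]
contact_force: [-0.1, -0.2, -0.8]
grip_width: 0.0856
gripper_force: 0.0
```

Request:
apply_moves([
  [0,0,0,0,0,0,1],
  [0,0,0,0,0,0,1],
  [0,0,0,0,0,-0.01,1],
  [0,0,0,0,0,-0.02,1],
  [0,0,0,0,0,-0.03,1],
  [0,0,0,0,0,-0.03,1],
  [0,0,0,0,0,-0.03,1],
  [0,0,0,0,0,-0.02,1],
])

```text
clock: 24.83
tcp_pos: [0.3841, -0.2389, 0.1994]
orientation: [-1.066, -2.955, 0.003]
contact_force: [1.5, -0.5, -0.4]
grip_width: 0.0853
gripper_force: 0.0
```

Request:
apply_moves([
  [0,0,0,0.01,0.02,-0.02,1],
  [0,0,0,0.01,0.03,-0.02,1],
  [0,0,0,0,0.03,0,1],
  [0,0,0,0,0.03,0,1],
  [0,0,0,0,0.03,0,1],
  [0,0,0,0,0.02,0,1],
  [0,0,0,0,0,0,1],
  [0,0,0,0,0,0,1],
])

```text
clock: 25.5
tcp_pos: [0.4705, -0.102, 0.2366]
orientation: [-1.062, -2.954, 0.002]
contact_force: [-0.4, 0.0, 0.1]
grip_width: 0.0852
gripper_force: 0.0
```

```bash
python3 -c "
from h import *
show()
np.set_printoptions(precision=1,suppress=True)
h=np.radians(-39.8);X=np.array([np.cos(h),np.sin(h),0]);Y=np.array([-X[1],X[0],0]);O=np.array([.479,-.3194,.04])
for n,(a,b,c) in dict(fl=(55,50,45),fr=(55,-50,45),rl=(-55,50,45),rr=(-55,-50,45),tail=(-175,0,45)).items():
    q=O+a/1e3*X+b/1e3*Y+[0,0,c/1e3];print(n,'side',proj('side',q),'top',proj('top',q))
t=grab_frame('top');s=grab_frame('side')
for c in('top','side'):
    for n in('gate_round','gate_square'):
        d=silhouettes(n,c);print(c,n,[(round(x['p'],2),np.round(x['extent'],1)) for x in d[:2]])
for im,(u0,u1,v0,v1,st) in ((t,(372,440,195,265,2)),(s,(295,355,115,190,2))):
    g=cv2.cvtColor(im,cv2.COLOR_BGR2GRAY);print(u0)
    for v in range(v0,v1,st): print(v,''.join('%x'%min(15,x//10) for x in g[v,u0:u1]))
"
```

```text
25.5 [ 0.4705 -0.102   0.2366] phi 140.45 tilt z [-0.003 -0.    -1.   ] f [-0.4  0.   0.1] w 0.0852 gf 0.0 j7 [1.11 0.57]
fl side [303.1 141.4] top [407.2 202.8]
fr side [327.7 132.7] top [436.  226.1]
rl side [319.7 161.6] top [382.1 233.6]
rr side [344.8 152.2] top [411.  257.2]
tail side [352.2 180.2] top [368.9 279.5]
top gate_round [(0.7, array([403.9, 229.1,   8.8,  10.6])), (0.65, array([340.6, 178.3,  34.6,  21.3]))]
top gate_square [(0.67, array([253.8, 158. ,  15.7,  10. ])), (0.55, array([254. , 181. ,  33.7,  16.6]))]
side gate_round [(0.79, array([260.9, 158.7,  22.6,  44.8])), (0.71, array([254.3, 158.8,  13.1,  14.8]))]
side gate_square [(0.89, array([234.7, 208.9,  25.2,  40.5])), (0.41, array([173.8, 288.3,  15.7,  13. ]))]
372
195 abbbbbbbb99dddddddddddddddddddddeeeedddddddddddddddeddddddddeddddddd
197 bbbbbbbbbba9ddddddddddddddddeeeeeeeeeeeeeeeeeedddddeeeeddddddddddddd
199 abbbbbbbcbc99dddddcdddddddddd99deeeeedeeeddddddddddeededdddddddddddd
201 5abcbbbbbcbca799999998899999888899999999999999999999999ddddddddddddd
203 76acbbbbbbbbc9fffffffffffffffffaaaaafffffffffffff
[... 3983 characters left out ...]
88befffffeca7668aaceeffcbcbbb96666899998ffffffffff
171 777777777779b999889abbc9acbbbbbbbbbbbbbba7666799999cffffffff
173 ddca8777677677777778998889baabbbbbbbbbbbbb97666899999cffffff
175 fffffffdcb87767767777767789888889aaabbbbbbbbd7666899999effff
177 bcbfcffcbffcfb9987777767777667678888889aab9afd8666799989afff
179 cbbbbbbbbbbbbbbbbbbaa988766666666666677876aaaaa976668999999a
181 cbbbbbbbbbbbbbbbbbbbbbbbbbb98776666666666aaaaaaaa8666688767a
183 bbbbcbbbbbbbbbbccbbbccbccccbaaaa988766679aaaaaaaaa976566667a
185 99aabccbbbabbbccbbbcccccbbaaaaaaaaaaaaaaaaaaaaaaaaaa977799aa
187 8888889bccbbccccccccccbbaaabaaaaaaaaaaaaaaaaaaaaaaaaaaaaaaaa
189 888888887fffdcccccccbabaaaabaaaaaaaaaaaaaabaaaaaaaaaaaaaaaaa
```

The pan sits where predicted, on the middle of the plate. The three dark discs are in it, the gates are shut and the arm is clear.

```bash
python3 -c "
from h import *
print(order.hand_in())"
```

```text
the job is handed in; nothing more can be done
None
```

I handed the job in: the scoop, with all three ordered round parts in it, stands released and level in the middle of the scale's plate. The last pictures showed both gates shut. Handing in returned no result, so I don't have the judge's verdict.

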